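Put the kitchen ledge back in order after wiping it

ROBOT

A 6-joint arm with a two-finger parallel gripper is mounted at the origin on the work surface. World frame = base frame: x ahead of the robot, y to its left, z up, the work surface at z = 0. Lengths are in m, angles in rad, forces in N, time in s.
With the tool pointing down it reaches from about 0.3 to 0.825 m from the base axis. Payload 5.4 kg.
Tool frame: the origin (TCP) lies between the finger pads; the fingertips stand 8 mm ahead of it and the grasp point (between the pads) lies 11 mm behind it; z points along the fingers, y is the direction in which the jaws open and shut (so a half turn about z gives the same grasp; the last joint's range is limited). The gripper opens to 92 mm and grips with 3 to 60 N. Pads are 20 mm wide; open, the fingers measure 128 mm over their backs; the gripper's body (75 mm by 189 mm) begins 69 mm behind the grasp point.
Start: joints at [-1.547, 0.158, 1.597, -0, 1.386, -0.21], TCP at [0.133, -0.559, 0.223] pointing down, gripper open.
Joint ranges: [-2.91, 2.91], [-0.94, 2.29], [0.18, 2.7], [-1.29, 4.43], [0.17, 2.64], [-3, 3]. Speed limits (rad/s): [2.57, 2.57, 3.14, 3.14, 3.14, 3.14].

INTERFACE

Orientations are given as a unit quaternion [w, x, y, z].
In Python, from station import telemetry, cams, ctrl gives the robot as it stands.
- The arm moves only by the tool step_arm, never from a script. Its argument "deltas" is a list of rows, each a list of 2 entries, a list of its own where there are three numbers: the shift along the world's x, y, z in m, then the turn, a rotation vector about the world's x, y, z in degrees. In form: [[[x, y, z], [rx, ry, rz]], ...]. A call has 1 to 10 rows; each row is the pose to reach, as a shift and turn from the pose commanded when the call began; what a row does not reach only later rows make up. A row lasts 1/12 s, in which the tool goes at most 41.7 mm and 7.16 degrees, less where a joint would pass 70% of its speed; a pose out of reach is approached as far as the arm can. A call with a gripper value outside its range is refused whole. "jaw" is the opening, from 0 (shut) to 1 (fully open), set as the call begins (left out, the last holds). The fingers move at their own pace and stop on an object; "newtons" is the grip in N (left out, the last holds). Time passes only in rows, so rows that repeat a pose let the fingers close. It gives the time, the measured TCP pose, the force and the opening at its end, in the units of the state.
- telemetry.get_state(): the state, without advancing time (a new reading comes with each control period).
- cams.camera(name): name is "side" or "top" or "wrist"; returns a dict with "img" (384x512x3 uint8, red, green, blue), "range_z" (384x512 float32, m along the optical axis (not along the pixel's ray), 0 where there is no reading), "fx", "fy", "cx", "cy" (pixels), "rvec" (rotation vector, rad) and "tvec" (3), from world to camera coordinates, as OpenCV has them. Camera axes: x right, y down, z forward; pixel columns grow to the right and rows downward; lengths in m; the calibration is good to about 2 mm. A picture is of the moment at which its call begins.
- ctrl.finish_job(): hands the job in, once; it reports no verdict.
The state is a dict: "t": time; "joint_pos": joint angles; "qvel": joint speeds; "joint_torque": joint torques, N m; "tool_pos": TCP position; "tool_rot": TCP orientation; "contact_force": force on the tool from outside, world axes, zero at the start; "torque": the same for the moment, N m; "grip_width": finger opening in m.
Only numpy, scipy, OpenCV 4.12 (cv2) and the standard library are available. Lean on these libraries where they do the work, as an engineer would, in place of code of your own. Each camera call takes 0.05 s, during which the arm holds its last target.

TASK

The ledge has been wiped and things were piled on the small paddle board. Stand the flip-top container upright in the empty bay of the wooden caddy, set the ceramic spoon rest gently on the long cork mat, centred and lengthwise, and lay the wooden spoon along it with its head down in the dish, and slide the board, blade first, under the low counter shelf until it is fully home. Leave the ramekin, the egg cup and the sieve where they stand, and do not tip the container over.

Things in the scene. Friction and masses are not known exactly. Their poses are not given: they have to be found in the camera images.
- board: Wooden paddle board, 12 mm thick, 0.13 kg, flat on the ledge under the pile. Origin: centre of the underside of its blade, which is 125 mm (x) by 100 mm (y). A straight handle 32 mm wide leaves the blade along -x and ends at x = -152 mm: grip it across y at about x = -110 mm. It balances at about x = -20 mm.
- rest: White ceramic spoon rest: oblong trough 130 (x) by 64 (y) by 18 mm high, 0.22 kg; origin at the centre of its underside. Floor and walls 5 mm thick (120 by 54 mm inside). Both ends alike, each with a saddle 12 mm high, 33 mm wide, for the spoon's handle. Starts on the board's blade, its x roughly along the board's x. Grip across the 64 mm from outside.
- container: White plastic box with a grey flip top that stays shut, 60 (x) by 40 (y) by 80 mm high (flap on the lid: 83 mm), 0.12 kg; origin at the centre of its underside. Starts standing in the trough of the spoon rest, its x roughly along the rest's x. Grip it across its 40 mm.
- spoon: Pale wooden spoon, 45 g, lying flat on the ledge. Origin: centre of the underside of its head, which is oval, 61 (x) by 35 (y) by 12 mm thick. From x = -30 mm a round handle 12 mm in diameter, axis 6 mm above the underside, runs along -x to x = -196 mm. It balances at about x = -50 mm.
- caddy: Fixed open wooden caddy 82 (x) by 162 mm (y), walls 32 mm high, 6 mm thick, floor 6 mm thick; origin at the centre of its underside. A divider at y = +16 mm makes two bays. The empty bay is centred at y = -31 mm, 70 (x) by 88 mm (y) inside; the other (centre y = +47 mm) holds a round pepper pot, 45 mm wide, top at 70 mm.
- mat: Fixed oblong cork mat, 190 mm (x) by 100 mm (y), 5 mm thick, origin at the centre of its underside (top at z = +5 mm).
- shelf: Fixed low counter shelf, 140 (x) by 148 mm (y), top board 26 to 40 mm above the ledge, on two steel sides; origin at its centre, on the ledge. Slot beneath: 124 mm wide, 26 mm high, open at x = -70 mm, rigid stop at x = +62 mm. Board home against the stop: its origin and x axis lie on the shelf's and the handle sticks out to -x. Two jars on the back half, up to 102 mm high.
- ramekin: Bystander: white ceramic ramekin, 58 mm in diameter, 32 mm high, origin at the centre of its underside.
- eggcup: Bystander: white egg cup, 47 mm in diameter, 48 mm high, origin at the centre of its underside.
- sieve: Bystander: aluminium sieve lying dome up, 106 mm in diameter, 42 mm high, a loop handle along its +x to 176 mm; origin at the centre of its rim, on the ledge.
Not all that is in view belongs to the job. What is shaped like the container but purple or red is not meant. Leave any purple look-alike of the mat alone.

How it is judged:
At the end, for the whole second after the job is handed in: Released and at rest: container upright in the empty bay (18 mm of its centre); rest flat on the mat (27 mm along, 18 mm across, 0.2 rad); spoon head down in the trough (40 mm along, 14 mm across, 0.3 rad); board flat under the shelf, at most 12 mm short of the stop, 0.2 rad (x of container in the frame of caddy between -0.018 and 0.018 m and y of container in the frame of caddy between -0.049 and -0.013 m and z of container in the frame of caddy between 0.003 and 0.011 m and angle between container's own z axis and vertical below 0.08 rad and x of rest in the frame of mat between -0.027 and 0.027 m and y of rest in the frame of mat between -0.018 and 0.018 m and z of rest in the frame of mat between 0.002 and 0.009 m and angle between each of rest, board's own z axis and vertical below 0.06 rad and angle between the x axis of rest and the x axis of mat, either way round below 0.2 rad and x of spoon in the frame of rest between -0.04 and 0.04 m and y of spoon in the frame of rest between -0.014 and 0.014 m and z of spoon in the frame of rest between 0.002 and 0.012 m and angle between the x axis of spoon and the x axis of rest, either way round below 0.3 rad and x of board in the frame of shelf between -0.012 and 0.008 m and y of board in the frame of shelf between -0.016 and 0.016 m and z of board in the frame of shelf between -0.004 and 0.006 m and angle between the x axis of board and the x axis of shelf, either way round below 0.2 rad and linear speed of each of container, rest, spoon, board below 0.02 m/s); the robot touches nothing.
It fails at once if The ramekin, the egg cup or the sieve is shifted by more than 30 mm (distance of any of ramekin, eggcup, sieve from where it was at the start of the episode above 0.03 m).
It fails at once if The container is tipped over (more than 0.6 rad) (angle between container's own z axis and vertical above 0.6 rad).
It fails at once if The spoon rest is dropped or slammed onto the mat: faster than 0.55 m/s within 40 mm of it, or pressed on it with over 40 N ((horizontal distance between rest and mat below 0.1 m and z of rest in the frame of mat below 0.045 m and linear speed of rest above 0.55 m/s) or contact force between rest and mat above 40 N).
It also fails if it takes over 131 s, if anything falls off the work surface, if the arm or the gripper's body presses on something with over 40 N, if the wrist force passes 120 N, or if a joint passes its speed limit or range.

## Working session

There is one attempt and no reset: what is moved stays moved. The work goes in short steps, Python scripts to look and compute and a tool call to move; the robot and the scene stay as the last step left them, time stands still between calls to the robot, and variables do not carry over. Pictures are saved under pics/ and viewed, and the job is handed in when it is done.

Besides the shell and the picture viewer there is one more tool, called after "Emit:" as name(argument=value, ...), one argument or row to a line, values as JSON. step_arm: Moves the arm, as the interface text tells. Its arguments: {"type":"object","properties":{"deltas":{"type":"array"},"jaw":{"type":"number"},"newtons":{"type":"number"}},"required":["deltas"]}

```bash
ls; mkdir -p pics; cat > h.py <<'E'
import numpy as np, cv2
from station import telemetry, cams, ctrl
def grab(n,tag):
    c=cams.camera(n); np.savez(f'pics/{tag}.npz',**c)
    cv2.imwrite(f'pics/{tag}.png',c['img'][:,:,::-1]); return c
def load(tag): 
    d=np.load(f'pics/{tag}.npz'); return {k:d[k] for k in d.files}
def RT(c): return cv2.Rodrigues(np.array(c['rvec'],float))[0],np.array(c['tvec'],float).ravel()
def pix(c,u,v,z=None):
    R,t=RT(c); r=np.array([(u-c['cx'])/c['fx'],(v-c['cy'])/c['fy'],1.]); o=-R.T@t; d=R.T@r
    if z is None: return o+d*c['range_z'][int(round(v)),int(round(u))]
    return o+d*(z-o[2])/d[2]
def cloud(c):
    R,t=RT(c); H,W=c['range_z'].shape; u,v=np.meshgrid(np.arange(W),np.arange(H)); Z=c['range_z']
    P=np.stack([(u-c['cx'])/c['fx']*Z,(v-c['cy'])/c['fy']*Z,Z],-1)
    return (P-t)@R
def proj(c,p):
    return cv2.projectPoints(np.array(p,float).reshape(-1,3),c['rvec'],c['tvec'],np.array([[c['fx'],0,c['cx']],[0,c['fy'],c['cy']],[0,0,1.]]),None)[0].reshape(-1,2)
def crop(tag,u0,u1,v0,v1,s,out):
    im=cv2.imread(f'pics/{tag}.png')[v0:v1,u0:u1]; cv2.imwrite(f'pics/{out}.png',cv2.resize(im,None,fx=s,fy=s,interpolation=cv2.INTER_CUBIC))
E
python3 - <<'E'
from h import *
np.set_printoptions(precision=4,suppress=True)
print(telemetry.get_state())
for n in('top','side','wrist'):
    c=grab(n,n+'0'); R,t=RT(c); print(n,-R.T@t,c['fx'])
a=cv2.imread('pics/top0.png');cv2.imwrite('pics/top0b.png',cv2.resize(a,(800,600)))
a=cv2.imread('pics/side0.png');cv2.imwrite('pics/side0b.png',cv2.resize(a,(800,600)))
E
```

```text
pics
{'t': 0.0, 'joint_pos': array([-1.5471,  0.159 ,  1.5982, -0.    ,  1.3862, -0.2101]), 'qvel': array([-0.002 , -0.0014,  0.0001, -0.0026, -0.0004,  0.001 ]), 'joint_torque': array([  0.0013, -38.5568, -32.2109,   0.0704,   0.0377,  -0.0001]), 'tool_pos': array([ 0.1332, -0.5587,  0.2216]), 'tool_rot': array([-0.0009,  0.9932,  0.1167,  0.0001]), 'contact_force': array([-0.2742, -0.8038,  0.303 ]), 'torque': array([ 0.041 , -0.057 , -0.0105]), 'grip_width': 0.09212941087268241}
top [0.3418 0.0279 1.5381] 455.05121547631836
side [-0.043   1.0342  0.6839] 349.2309207553644
wrist [ 0.1986 -0.5437  0.3833] 267.72476842298914
```

View pics/top0b.png

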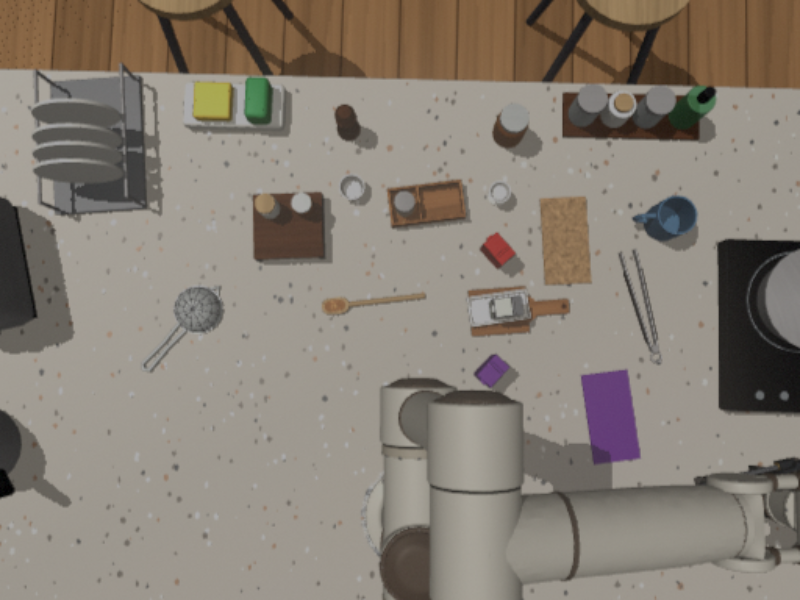

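View pics/side0b.png

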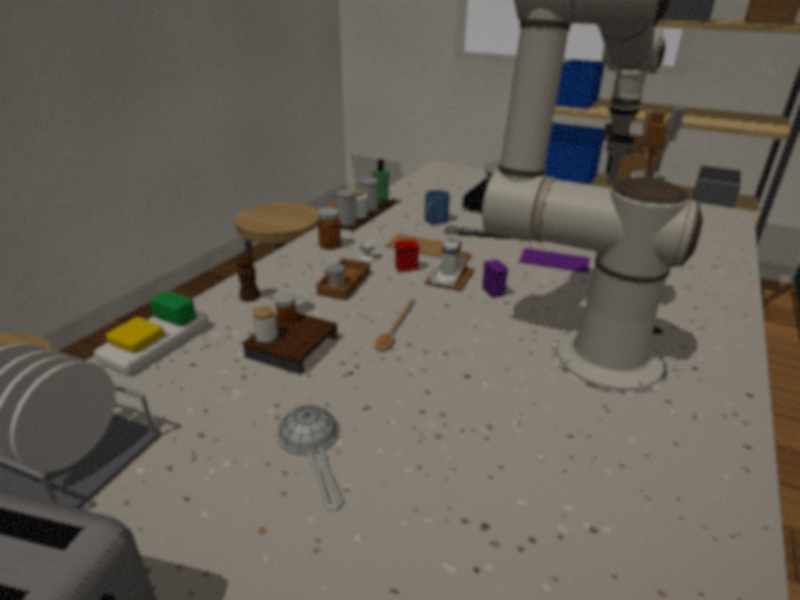

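View pics/wrist0.png

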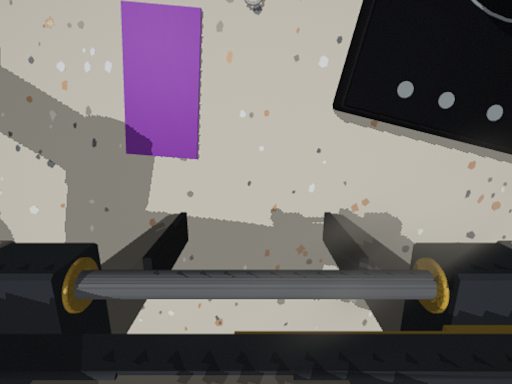

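Top view (800x600): the container could be white (505,308), red (498,250) or purple (491,371). I choose white, on the pile. The mat could be cork (565,240) or purple (610,415); I choose cork. Shelf (288,225) with its jars, caddy (427,203) with the empty bay on the right, spoon head (335,305), ramekin (353,188) or egg cup (500,193), sieve (197,310).

```bash
python3 - <<'E'
from h import *
crop('top0',285,385,120,220,8,'c1'); crop('top0',200,300,105,205,8,'c2'); crop('top0',150,250,105,205,8,'c3'); crop('side0',200,320,140,230,6,'c4')
E
```

```text
(no output)
```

View pics/c1.png

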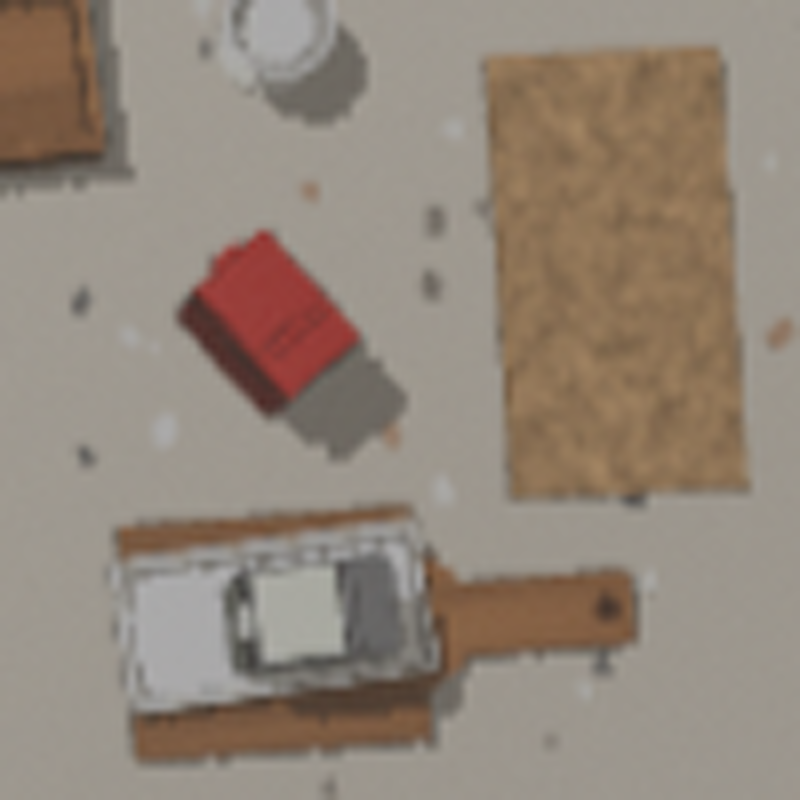

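View pics/c2.png

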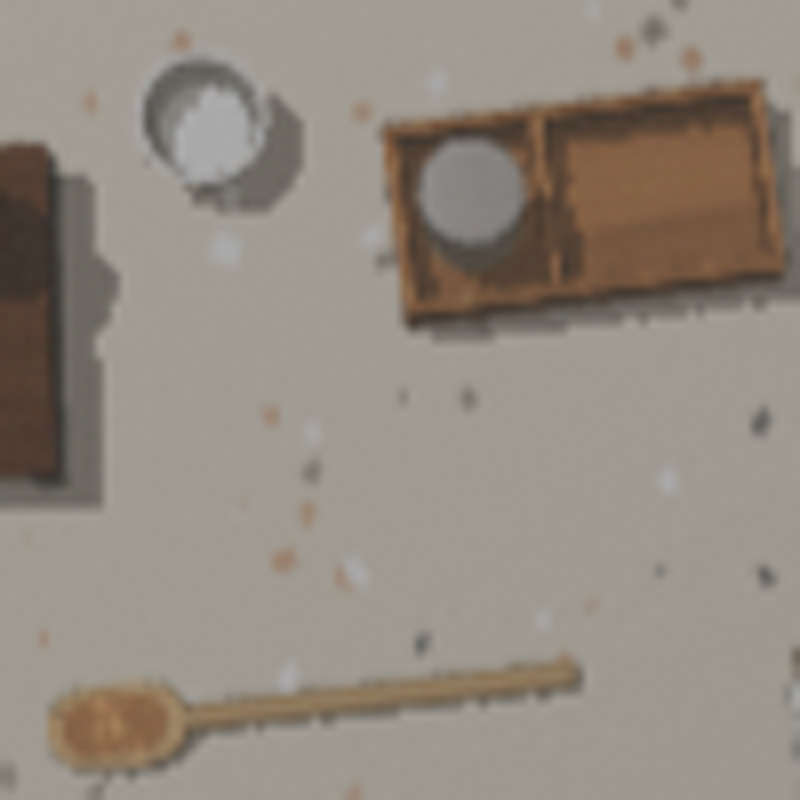

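View pics/c3.png

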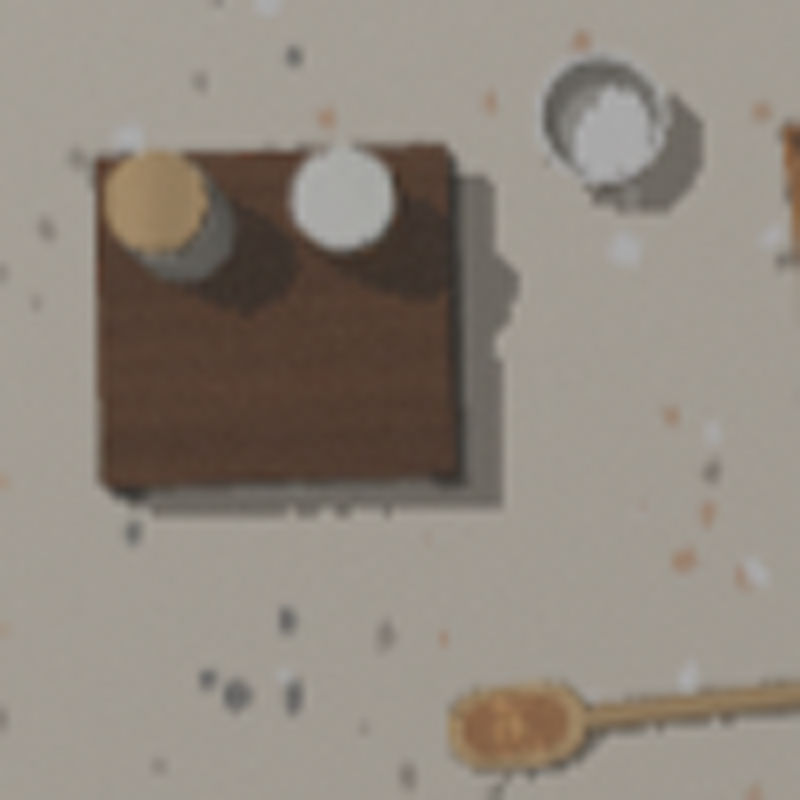

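View pics/c4.png

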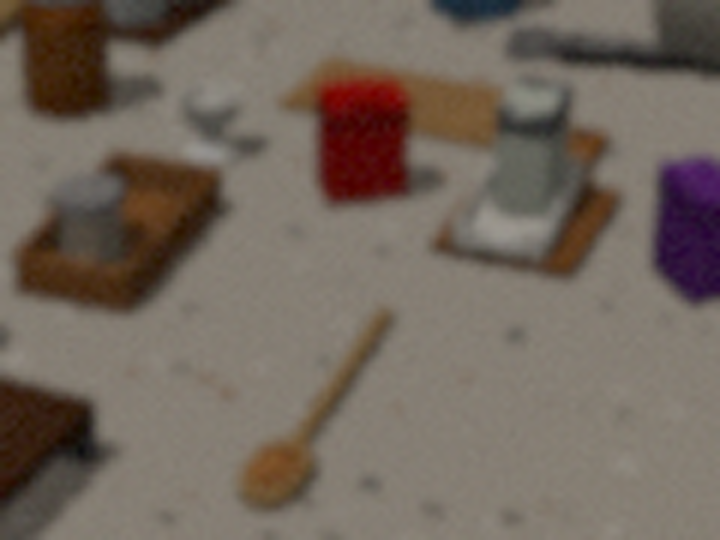

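```bash
python3 - <<'E'
from h import *
np.set_printoptions(precision=4,suppress=True)
c=load('top0'); P=cloud(c)
def q(u,v,u0,v0,z): return pix(c,u0+(u+.5)/8-.5,v0+(v+.5)/8-.5,z)
def quad(name,pts,u0,v0,z):
    Q=np.array([q(u,v,u0,v0,z) for u,v in pts]); m=Q.mean(0)
    print(name,m,'sides',[round(np.linalg.norm(Q[i]-Q[(i+1)%len(Q)]),4) for i in range(len(Q))]); 
    for i in range(len(Q)): d=Q[(i+1)%len(Q)]-Q[i]; print('  dir deg',round(np.degrees(np.arctan2(d[1],d[0])),1),end='')
    print()
def hz(name,u,v,u0,v0):
    U=int(u0+u/8);V=int(v0+v/8); print(name,'z',np.median(P[V-1:V+2,U-1:U+2,2]))
hz('lid',298,615,285,120);hz('restfloor',180,630,285,120);hz('handle',550,605,285,120);hz('blade',280,735,285,120);hz('mat',620,270,285,120);hz('counter',400,300,285,120)
hz('shelf',250,400,150,105);hz('bay',660,190,200,105);hz('pot',470,190,200,105);hz('spoonhead',110,725,200,105);hz('jar1',155,200,150,105);hz('jar2',343,198,150,105)
quad('mat',[(487,57),(718,47),(748,488),(512,498)],285,120,.005)
quad('blade',[(116,528),(410,506),(437,742),(136,762)],285,120,.012)
print('handle end', q(635,607,285,120,.012),'root',q(430,617,285,120,.012))
quad('rest',[(113,570),(412,520),(438,668),(140,712)],285,120,.030)
quad('lid',[(232,575),(390,555),(405,650),(250,672)],285,120,.097)
quad('caddy',[(385,128),(760,82),(784,272),(410,325)],200,105,.032)
quad('shelf',[(98,158),(447,145),(460,478),(101,487)],150,105,.040)
quad('spoon',[(50,725),(190,718),(578,674)],200,105,.006)
print('red',q(275,320,285,120,.083)); print('egg',q(278,25,285,120,.048)); print('ram',q(205,120,200,105,.032))
E
```

```text
lid z 0.10008058468681642
restfloor z 0.018122081783177084
handle z 0.01176017842276017
blade z 0.011750626706617188
mat z 0.005189877390918211
counter z 0.003954699887170133
shelf z 0.04027454534941926
bay z 0.009665376320897732
pot z 0.07116271467117287
spoonhead z 0.014800291163443538
jar1 z 0.10322107857961842
jar2 z 0.0965899135598269
mat [ 0.5962 -0.3089  0.005 ] sides [np.float64(0.0986), np.float64(0.1893), np.float64(0.0998), np.float64(0.1892)]
  dir deg -86.0  dir deg -175.8  dir deg 93.9  dir deg 3.9
blade [ 0.4377 -0.1657  0.012 ] sides [np.float64(0.124), np.float64(0.0997), np.float64(0.1263), np.float64(0.0986)]
  dir deg -84.2  dir deg -172.7  dir deg 95.3  dir deg 6.0
handle end [ 0.4531 -0.3165  0.012 ] root [ 0.4466 -0.2307  0.012 ]
rest [ 0.4435 -0.1637  0.03  ] sides [np.float64(0.1261), np.float64(0.0624), np.float64(0.1249), np.float64(0.0599)]
  dir deg -79.0  dir deg -169.3  dir deg 99.9  dir deg 11.9
lid [ 0.4412 -0.1724  0.097 ] sides [np.float64(0.0632), np.float64(0.0381), np.float64(0.0621), np.float64(0.0391)]
  dir deg -81.3  dir deg -170.3  dir deg 99.6  dir deg 11.5
caddy [ 0.6644 -0.0044  0.032 ] sides [np.float64(0.1588), np.float64(0.0814), np.float64(0.1581), np.float64(0.0843)]
  dir deg -81.4  dir deg -171.7  dir deg 99.6  dir deg 8.8
shelf [0.6066 0.2895 0.04  ] sides [np.float64(0.146), np.float64(0.1404), np.float64(0.1491), np.float64(0.1386)]
  dir deg -86.4  dir deg -175.7  dir deg 92.9  dir deg 3.0
spoon [0.4509 0.1215 0.006 ] sides [np.float64(0.0592), np.float64(0.1648), np.float64(0.2239)]
  dir deg -85.6  dir deg -82.0  dir deg 97.0
red [ 0.56   -0.1547  0.083 ]
egg [ 0.6887 -0.1583  0.048 ]
ram [0.695 0.156 0.032]
```

Emit:
step_arm(
  deltas=[
    [[0.03,0.03,0],[0,0,7]],
    [[0.06,0.06,0],[0,0,14]],
    [[0.09,0.09,0],[0,0,21]],
    [[0.12,0.12,0],[0,0,28]],
    [[0.15,0.15,0],[0,0,35]],
    [[0.18,0.18,0],[0,0,42]],
    [[0.21,0.21,0],[0,0,49]],
    [[0.235,0.24,0],[0,0,56]],
    [[0.26,0.27,0],[0,0,63]],
    [[0.28,0.29,0],[0,0,70]],
  ],
  jaw=0.85,
  newtons=20,
)

```text
t: 0.98
tool_pos: [0.4146, -0.2662, 0.2224]
tool_rot: [-0.0, 0.744, 0.668, 0.0]
contact_force: [-0.0, -0.9, -0.2]
grip_width: 0.0782
```

Emit:
step_arm(
  deltas=[
    [[0.015,0.015,0],[0,0,6]],
    [[0.025,0.03,0],[0,0,12]],
    [[0.03,0.03,0],[0,0,15.6]],
    [[0.03,0.03,0],[0,0,15.6]],
    [[0.03,0.03,0],[0,0,15.6]],
    [[0.03,0.03,0],[0,0,15.6]],
  ],
)

```text
t: 1.48
tool_pos: [0.4428, -0.2396, 0.2224]
tool_rot: [-0.0, 0.65, 0.76, -0.0]
contact_force: [0.1, -0.0, 1.0]
grip_width: 0.0782
```

```bash
python3 - <<'E'
from h import *
np.set_printoptions(precision=4,suppress=True)
s=telemetry.get_state(); print(s['t'],s['joint_pos'],s['tool_pos'],s['tool_rot'],s['contact_force'])
c=grab('wrist','w1');R,t=RT(c);print(-R.T@t,R)
E
```

```text
1.4833 [-0.7364 -0.0285  1.7936 -0.0002  1.3769 -0.8911] [ 0.4428 -0.2396  0.2224] [-0.0002  0.6503  0.7596 -0.0001] [ 0.0687 -0.0048  1.0487]
[ 0.4323 -0.1733  0.384 ] [[ 0.988   0.1546  0.0004]
 [ 0.1499 -0.9588  0.2413]
 [ 0.0377 -0.2384 -0.9704]]
```

View pics/w1.png

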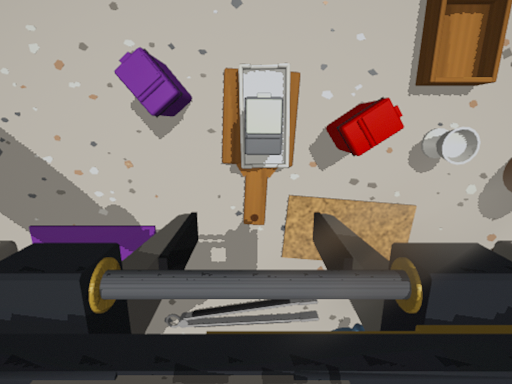

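The wrist view shows the white container (263,125) with its grey lid, standing in the rest on the board. Red is at (365,127), purple at (152,82).

```bash
python3 - <<'E'
from h import *
crop('w1',210,310,50,150,8,'c5')
E
```

```text
(no output)
```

View pics/c5.png

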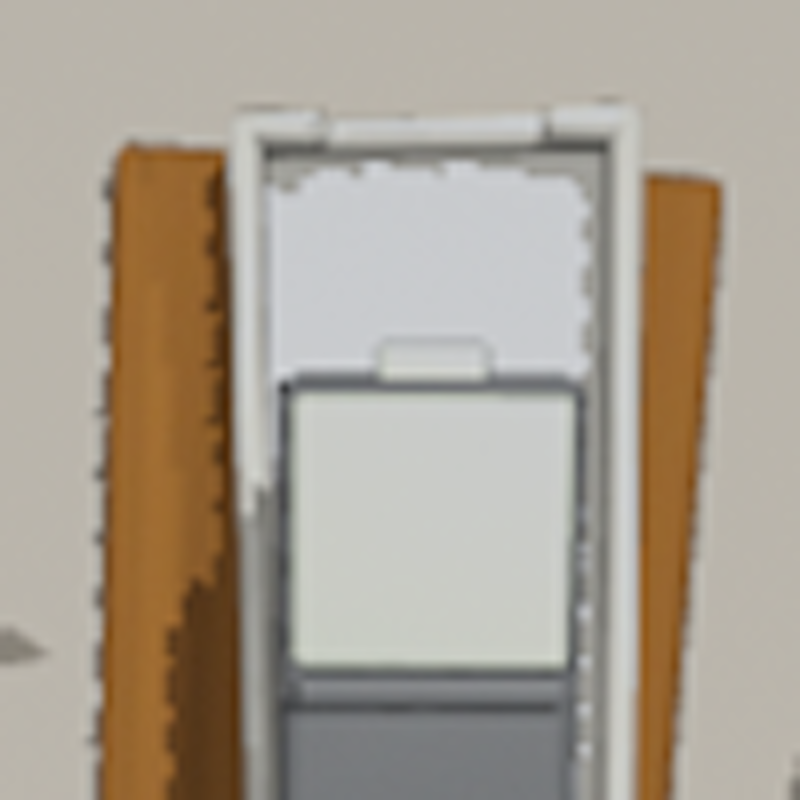

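```bash
python3 - <<'E'
from h import *
crop('w1',210,310,90,190,8,'c6')
crop('w1',240,260,160,240,8,'c7')
E
```

```text
(no output)
```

View pics/c6.png

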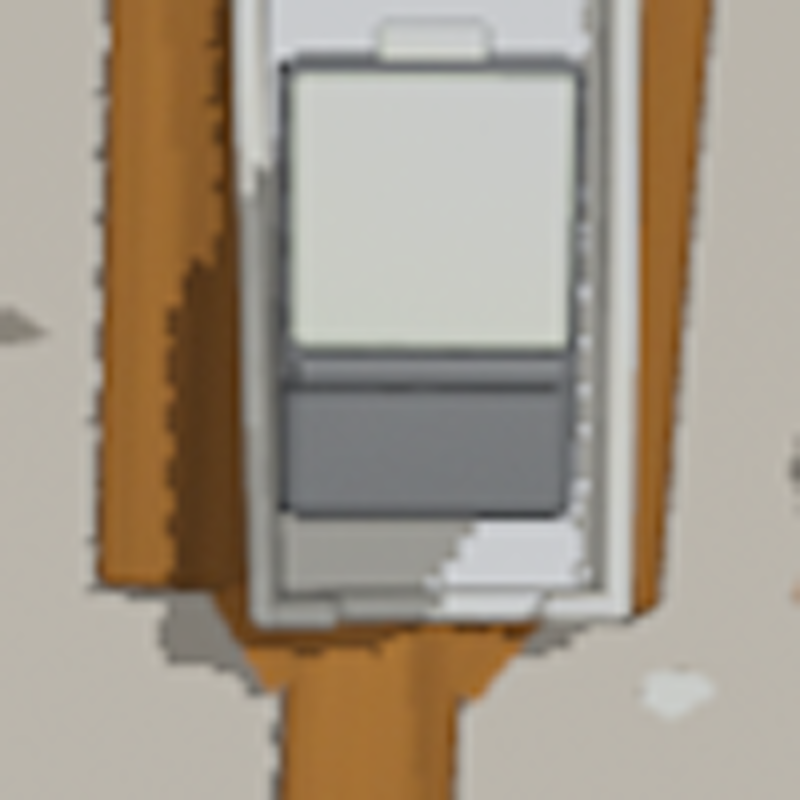

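```bash
cat >> h.py <<'E'
def quad(c,name,pts,u0,v0,z,s=8):
    Q=np.array([pix(c,u0+(u+.5)/s-.5,v0+(v+.5)/s-.5,z) for u,v in pts]); m=Q.mean(0)
    n=len(Q); D=[Q[(i+1)%n]-Q[i] for i in range(n)]
    print(name,m.round(4),'sides',[float(round(np.linalg.norm(d),4)) for d in D],'deg',[float(round(np.degrees(np.arctan2(d[1],d[0])),1)) for d in D])
    return Q
def tri(obs):
    A=np.zeros((3,3));b=np.zeros(3)
    for c,u,v in obs:
        R,t=RT(c);o=-R.T@t;d=R.T@np.array([(u-c['cx'])/c['fx'],(v-c['cy'])/c['fy'],1.]);d/=np.linalg.norm(d)
        M=np.eye(3)-np.outer(d,d);A+=M;b+=M@o
    return np.linalg.solve(A,b)
E
python3 - <<'E'
from h import *
np.set_printoptions(precision=4,suppress=True)
w=load('w1');t=load('top0')
quad(w,'lid',[(283,62),(582,62),(570,515),(280,512)],210,90,.098)
quad(w,'rest',[(235,-215),(638,-215),(633,615),(250,622)],210,90,.030)
quad(w,'blade',[(122,-172),(722,-140),(655,612),(100,582)],210,90,.012)
k=lambda u,v,u0,v0:(u0+(u+.5)/8-.5,v0+(v+.5)/8-.5)
for n,a,b in[('lidTL',(283,62),(232,575+97)),('lid c',(428,288),(320,615)),('restTL',(235,-215),(140,712)),('restTR',(638,-215),(113,570)),('restBR',(633,615),(412,520)),('restBL',(250,622),(438,668)),('bladeTL',(122,-172),(136,762)),('bladeTR',(722,-140),(116,528))]:
    print(n,tri([(w,*k(*a,210,90)),(t,*k(*b,285,120))]))
P=cloud(w)
for n,u,v in[('lid',262,115),('blade',225,140),('floor',262,80),('handle',255,200)]: print(n,P[v,u])
E
```

```text
lid [ 0.4412 -0.175   0.098 ] sides [0.0379, 0.0572, 0.0386, 0.0568] deg [8.9, -81.3, -171.7, 98.0]
rest [ 0.4431 -0.1639  0.03  ] sides [0.0614, 0.1276, 0.0639, 0.1287] deg [8.9, -79.7, -170.1, 99.2]
blade [ 0.4375 -0.167   0.012 ] sides [0.0968, 0.1225, 0.0972, 0.122] deg [6.1, -84.3, -174.2, 95.5]
lidTL [ 0.4177 -0.1447  0.0487]
lid c [ 0.4413 -0.1744  0.0848]
restTL [ 0.4026 -0.1073  0.0389]
restTR [ 0.4621 -0.0959  0.0293]
restBR [ 0.4876 -0.2232  0.0126]
restBL [ 0.4231 -0.2283  0.0512]
bladeTL [ 0.3825 -0.1095  0.003 ]
bladeTR [ 0.4812 -0.099   0.0017]
lid [ 0.4382 -0.1641  0.0995]
blade [ 0.3952 -0.2016  0.0118]
floor [ 0.4329 -0.1187  0.0168]
handle [ 0.4491 -0.2801  0.0103]
```

Emit:
step_arm(
  deltas=[
    [[-0.001,0.03,0],[0,0,0]],
    [[-0.0016,0.06,0],[0,0,0]],
    [[-0.0016,0.0646,-0.02],[0,0,0]],
    [[-0.0016,0.0646,-0.05],[0,0,0]],
    [[-0.0016,0.0646,-0.08],[0,0,0]],
    [[-0.0016,0.0646,-0.11],[0,0,0]],
    [[-0.0016,0.0646,-0.135],[0,0,0]],
    [[-0.0016,0.0646,-0.155],[0,0,0]],
    [[-0.0016,0.0646,-0.16],[0,0,0]],
    [[-0.0016,0.0646,-0.16],[0,0,0]],
  ],
)

```text
t: 2.37
tool_pos: [0.4402, -0.1744, 0.0613]
tool_rot: [-0.002, 0.65, 0.76, -0.0]
contact_force: [0.1, -0.0, 1.0]
grip_width: 0.0784
```

Emit:
step_arm(
  deltas=[
    [[0,0,0],[0,0,0]],
    [[0,0,0],[0,0,0]],
    [[0,0,0],[0,0,0]],
    [[0,0,0],[0,0,0]],
    [[0,0,0],[0,0,0]],
    [[0,0,0],[0,0,0]],
    [[0,0,0],[0,0,0]],
    [[0,0,0],[0,0,0]],
  ],
  jaw=0.2,
  newtons=20,
)

```text
t: 3.03
tool_pos: [0.4419, -0.1749, 0.0631]
tool_rot: [0.0, 0.649, 0.76, 0.0]
contact_force: [-0.6, 0.6, 3.0]
grip_width: 0.0398
```

Emit:
step_arm(
  deltas=[
    [[0,0,0.01],[0,0,0]],
    [[0,0,0.03],[0,0,0]],
    [[0,0,0.06],[0,0,0]],
    [[0,0,0.09],[0,0,0]],
    [[0,0,0.115],[0,0,0]],
    [[0,0,0.12],[0,0,0]],
    [[0,0,0.12],[0,0,0]],
    [[0,0,0.12],[0,0,0]],
  ],
)

```text
t: 3.7
tool_pos: [0.4411, -0.1744, 0.1816]
tool_rot: [-0.001, 0.649, 0.76, -0.0]
contact_force: [0.6, 0.7, -1.7]
grip_width: 0.0398
```

```bash
python3 - <<'E'
from h import *
np.set_printoptions(precision=4,suppress=True)
s=telemetry.get_state(); print(s['t'],s['tool_pos'],s['tool_rot'],s['contact_force'])
c=grab('wrist','w2'); c=grab('top','t2'); 
crop('t2',200,400,100,230,4,'t2c'); c=grab('side','s2'); crop('s2',190,350,110,230,5,'s2c')
E
```

```text
3.7 [ 0.4411 -0.1744  0.1816] [-0.0007  0.6495  0.7604 -0.0001] [ 0.6184  0.7214 -1.6906]
```

View pics/w2.png

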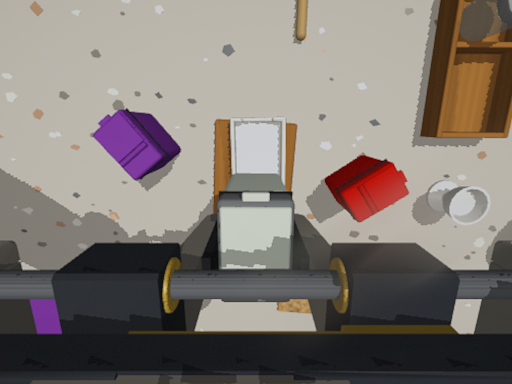

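View pics/s2c.png

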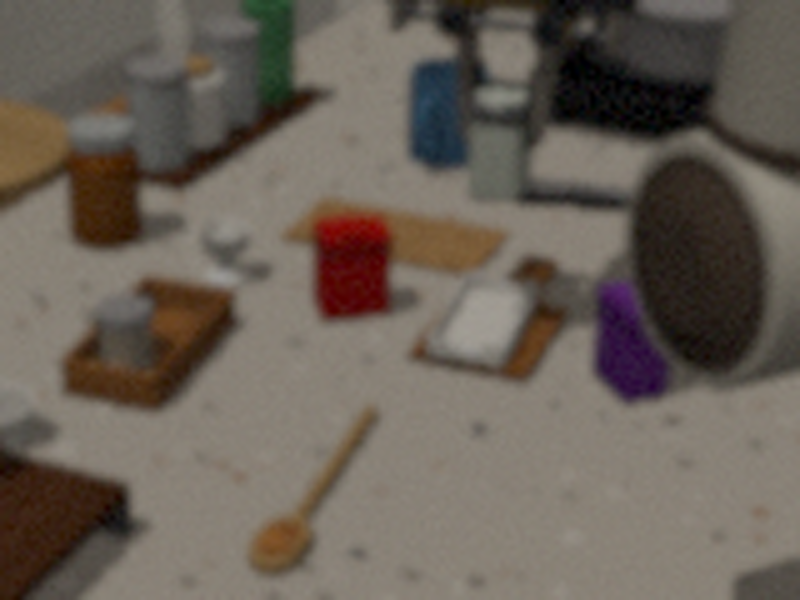

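Held, upright, at 39.8 mm. The container is clear at (500,150) in the side crop, and the rest is alone on the board. Next, the caddy's place from the wrist view.

```bash
python3 - <<'E'
from h import *
crop('w2',412,512,40,140,8,'c8')
E
```

```text
(no output)
```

View pics/c8.png

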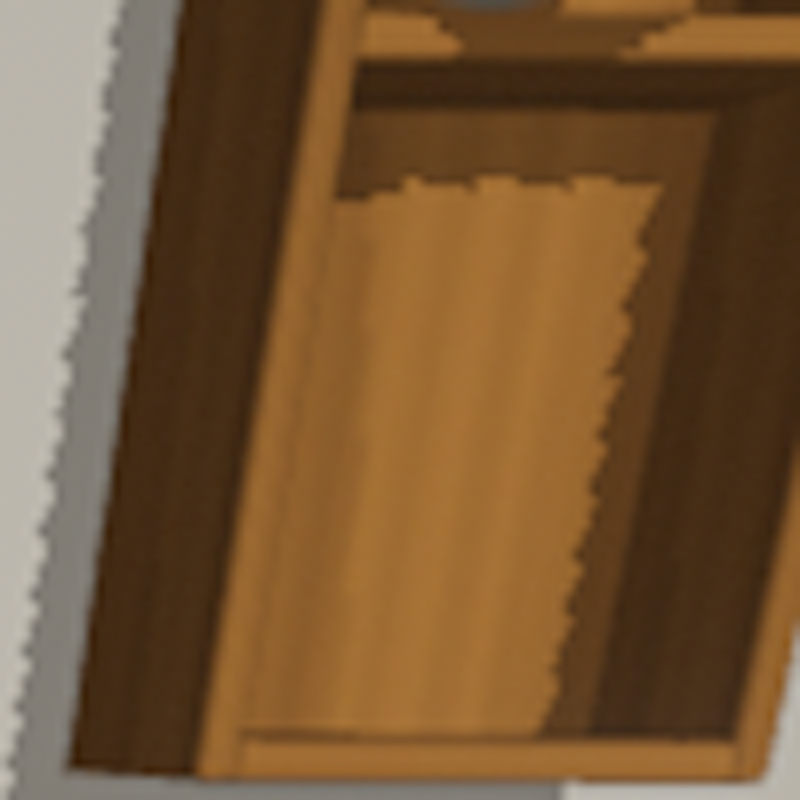

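```bash
python3 - <<'E'
from h import *
w=load('w2')
Q=quad(w,'bay',[(240,738),(738,738),(355,60)],412,40,.032); print(Q)
print('centre',(Q[1]+Q[2])/2, (Q[2]-Q[0]), (Q[1]-Q[0]))
E
```

```text
bay [ 0.6602 -0.0514  0.032 ] sides [0.0707, 0.1123, 0.0877] deg [9.0, 137.7, -81.3]
[[ 0.64130126 -0.0840234   0.032     ]
 [ 0.71116744 -0.07292931  0.032     ]
 [ 0.62806239  0.00262406  0.032     ]]
centre [ 0.66961492 -0.03515263  0.032     ] [-0.01323887  0.08664746  0.        ] [0.06986617 0.01109408 0.        ]
```

Emit:
step_arm(
  deltas=[
    [[0.025,0.015,0],[0,0,0]],
    [[0.055,0.034,0],[0,0,0]],
    [[0.085,0.052,0],[0,0,0]],
    [[0.115,0.07,0],[0,0,0]],
    [[0.145,0.089,0],[0,0,0]],
    [[0.175,0.107,0],[0,0,0]],
    [[0.2,0.123,0],[0,0,0]],
    [[0.22,0.135,0],[0,0,0]],
    [[0.2285,0.14,0],[0,0,0]],
    [[0.2285,0.14,0],[0,0,0]],
  ],
)

```text
t: 4.68
tool_pos: [0.6705, -0.0331, 0.1801]
tool_rot: [-0.001, 0.649, 0.761, -0.0]
contact_force: [-0.1, 0.1, -1.5]
grip_width: 0.0399
```

Emit:
step_arm(
  deltas=[
    [[0,0,-0.015],[0,0,0]],
    [[0,0,-0.04],[0,0,0]],
    [[0,0,-0.065],[0,0,0]],
    [[0,0,-0.085],[0,0,0]],
    [[0,0,-0.1],[0,0,0]],
    [[0,0,-0.112],[0,0,0]],
    [[0,0,-0.12],[0,0,0]],
    [[0,0,-0.124],[0,0,0]],
    [[0,0,-0.124],[0,0,0]],
  ],
)

```text
t: 5.43
tool_pos: [0.6694, -0.0349, 0.0578]
tool_rot: [-0.001, 0.65, 0.76, -0.0]
contact_force: [0.6, -0.0, -1.5]
grip_width: 0.0399
```

```bash
python3 - <<'E'
from h import *
s=telemetry.get_state(); print(s['t'],s['tool_pos'],s['tool_rot'],s['contact_force'])
grab('wrist','w3')
E
```

```text
5.4333 [ 0.66943095 -0.03486148  0.05778396] [-6.39115673e-04  6.49583445e-01  7.60289953e-01 -3.55548461e-04] [ 0.61996817 -0.01200835 -1.48108955]
```

View pics/w3.png

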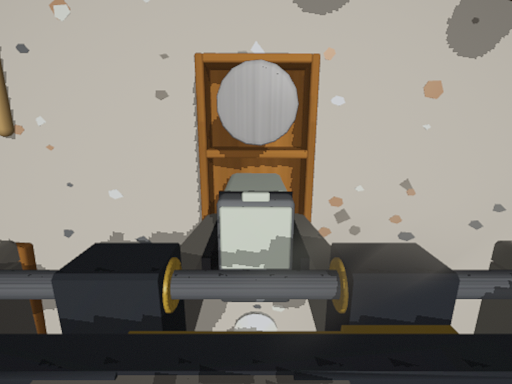

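Emit:
step_arm(
  deltas=[
    [[0,0,-0.002],[0,0,0]],
    [[0,0,-0.004],[0,0,0]],
    [[0,0,-0.0055],[0,0,0]],
    [[0,0,-0.0055],[0,0,0]],
    [[0,0,-0.0055],[0,0,0]],
  ],
)

```text
t: 5.9
tool_pos: [0.6701, -0.0347, 0.0532]
tool_rot: [0.0, 0.649, 0.76, 0.0]
contact_force: [0.5, -0.0, -1.1]
grip_width: 0.04
```

Emit:
step_arm(
  deltas=[
    [[0,0,0],[0,0,0]],
    [[0,0,0],[0,0,0]],
    [[0,0,0],[0,0,0]],
    [[0,0,0],[0,0,0]],
    [[0,0,0],[0,0,0]],
  ],
  jaw=0.7,
)

```text
t: 6.32
tool_pos: [0.6702, -0.0348, 0.0533]
tool_rot: [0.0, 0.649, 0.76, 0.0]
contact_force: [-0.1, -0.4, 0.2]
grip_width: 0.0639
```

Emit:
step_arm(
  deltas=[
    [[0,0,0.02],[0,0,0]],
    [[0,0,0.05],[0,0,0]],
    [[0,0,0.08],[0,0,0]],
    [[0,0,0.11],[0,0,0]],
    [[0,0,0.13],[0,0,0]],
    [[0,0,0.13],[0,0,0]],
  ],
)

```text
t: 6.82
tool_pos: [0.6732, -0.0354, 0.1897]
tool_rot: [0.005, 0.649, 0.76, 0.002]
contact_force: [0.5, -0.6, 0.4]
grip_width: 0.0644
```

Emit:
step_arm(
  deltas=[
    [[-0.025,-0.014,0],[0,0,0]],
    [[-0.055,-0.033,0],[0,0,0]],
    [[-0.085,-0.051,0],[0,0,0]],
    [[-0.115,-0.07,0],[0,0,0]],
    [[-0.145,-0.088,0],[0,0,0]],
    [[-0.175,-0.107,0],[0,0,0]],
    [[-0.2,-0.15,0],[0,0,0]],
    [[-0.22,-0.18,0],[0,0,0]],
    [[-0.226,-0.2,0],[0,0,0]],
    [[-0.226,-0.2,0],[0,0,0]],
  ],
  jaw=0.9,
)

```text
t: 7.65
tool_pos: [0.442, -0.238, 0.1821]
tool_rot: [-0.0, 0.651, 0.759, -0.001]
contact_force: [0.9, -0.4, 0.8]
grip_width: 0.0823
```

```bash
python3 - <<'E'
from h import *
s=telemetry.get_state(); print(s['t'],s['tool_pos'],s['tool_rot'],s['contact_force'],s['grip_width'])
grab('wrist','w4');grab('side','s4');crop('s4',180,340,110,230,5,'s4c');grab('top','t4');crop('t4',200,400,100,230,4,'t4c')
crop('w4',200,300,30,180,5,'c9')
E
```

```text
7.65 [ 0.44196754 -0.23799767  0.18213088] [-2.64871787e-04  6.51363294e-01  7.58765659e-01 -6.80233314e-04] [ 0.87368502 -0.36362344  0.75796965] 0.0822845684439992
```

View pics/w4.png

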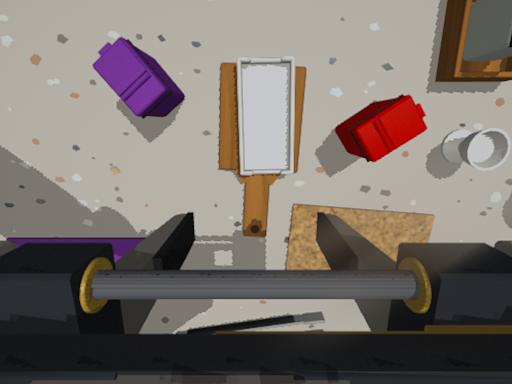

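View pics/s4c.png

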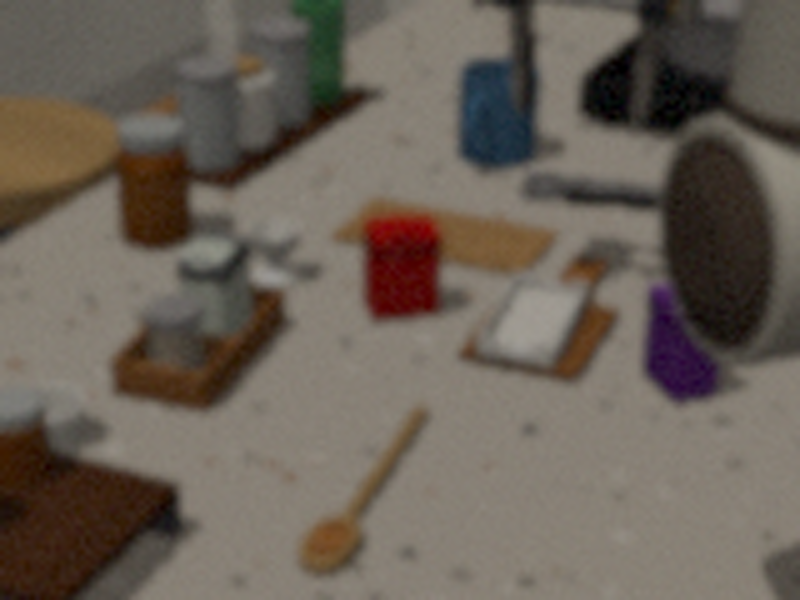

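View pics/t4c.png

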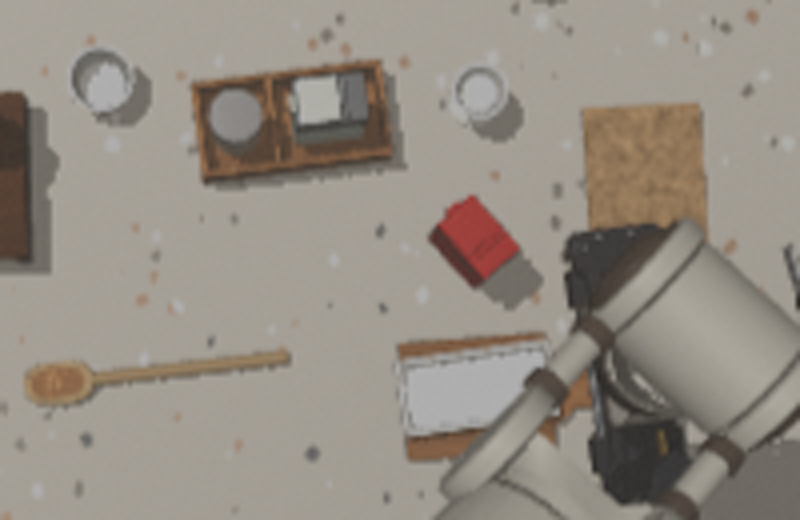

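View pics/c9.png

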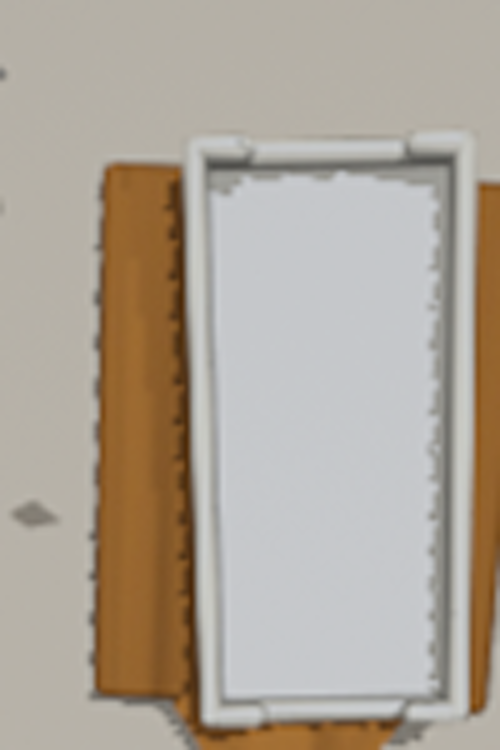

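The container stands upright in the right-hand bay (t4c 325,105), and nothing else moved. Re-measure the rest.

```bash
python3 - <<'E'
from h import *
w=load('w4')
quad(w,'rest',[(187,140),(472,133),(468,712),(203,725)],200,30,.030,5)
P=cloud(w); print([P[v,u].round(4) for u,v in[(265,110),(295,100),(228,120)]])
t=load('t4');quad(t,'rest top',[(400,368),(548,345),(560,418),(412,440)],200,100,.03,4)
E
```

```text
rest [ 0.4432 -0.1642  0.03  ] sides [0.0612, 0.1261, 0.0631, 0.1278] deg [10.0, -79.7, -168.4, 99.5]
[array([ 0.4409, -0.1552,  0.0169]), array([ 0.4742, -0.1383,  0.0116]), array([ 0.3989, -0.173 ,  0.0109])]
rest top [ 0.44   -0.1657  0.03  ] sides [0.1246, 0.0614, 0.124, 0.0605] deg [-79.6, -169.9, 100.0, 10.6]
```

Emit:
step_arm(
  deltas=[
    [[-0.001,0.03,0],[0,0,1]],
    [[-0.001,0.06,0],[0,0,1]],
    [[-0.001,0.07,-0.02],[0,0,1]],
    [[-0.001,0.07,-0.05],[0,0,1]],
    [[-0.001,0.07,-0.08],[0,0,1]],
    [[-0.001,0.07,-0.11],[0,0,1]],
    [[-0.001,0.07,-0.125],[0,0,1]],
    [[-0.001,0.07,-0.13],[0,0,1]],
    [[-0.001,0.07,-0.13],[0,0,1]],
    [[-0.001,0.07,-0.13],[0,0,1]],
  ],
)

```text
t: 8.63
tool_pos: [0.4439, -0.1644, 0.0538]
tool_rot: [0.0, 0.642, 0.766, 0.0]
contact_force: [-0.1, -1.1, 0.5]
grip_width: 0.0827
```

```bash
python3 - <<'E'
from h import *
s=telemetry.get_state(); print(s['t'],s['tool_pos'],s['tool_rot'],s['contact_force'],s['grip_width'])
grab('wrist','w5')
E
```

```text
8.6333 [ 0.44385273 -0.16435469  0.05376378] [4.25234519e-04 6.42336722e-01 7.66422432e-01 1.02480165e-04] [-0.11553645 -1.10217918  0.46113483] 0.08267590629899954
```

View pics/w5.png

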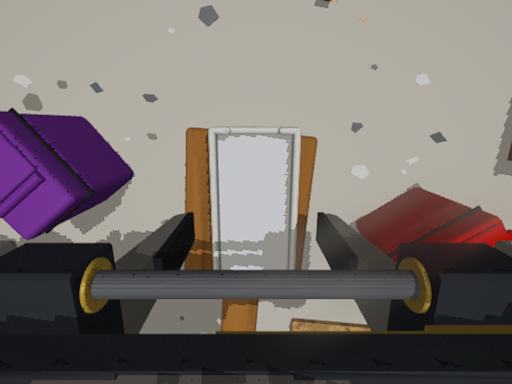

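Emit:
step_arm(
  deltas=[
    [[-0.0005,0,-0.01],[0,0,0]],
    [[-0.0005,0,-0.02],[0,0,0]],
    [[-0.0005,0,-0.028],[0,0,0]],
    [[-0.0005,0,-0.0305],[0,0,0]],
    [[-0.0005,0,-0.0305],[0,0,0]],
    [[-0.0005,0,-0.0305],[0,0,0]],
  ],
)

```text
t: 9.18
tool_pos: [0.4424, -0.1647, 0.0223]
tool_rot: [-0.0, 0.643, 0.766, -0.0]
contact_force: [-0.3, 0.2, -0.0]
grip_width: 0.0826
```

Emit:
step_arm(
  deltas=[
    [[0,0,0],[0,0,0]],
    [[0,0,0],[0,0,0]],
    [[0,0,0],[0,0,0]],
    [[0,0,0],[0,0,0]],
    [[0,0,0],[0,0,0]],
    [[0,0,0],[0,0,0]],
    [[0,0,0],[0,0,0]],
  ],
  jaw=0.5,
  newtons=30,
)

```text
t: 9.77
tool_pos: [0.4429, -0.165, 0.023]
tool_rot: [0.0, 0.643, 0.766, 0.0]
contact_force: [-0.8, 0.3, 3.5]
grip_width: 0.0633
```

Emit:
step_arm(
  deltas=[
    [[0,0,0.005],[0,0,0]],
    [[0,0,0.015],[0,0,0]],
    [[0,0,0.03],[0,0,0]],
    [[0,0,0.045],[0,0,0]],
    [[0,0,0.06],[0,0,0]],
    [[0,0,0.075],[0,0,0]],
    [[0,0,0.08],[0,0,0]],
    [[0,0,0.08],[0,0,0]],
  ],
)

```text
t: 10.43
tool_pos: [0.4435, -0.1654, 0.1043]
tool_rot: [0.002, 0.643, 0.766, 0.0]
contact_force: [0.4, 0.6, -1.7]
grip_width: 0.0637
```

```bash
python3 - <<'E'
from h import *
s=telemetry.get_state(); print(s['t'],s['tool_pos'],s['tool_rot'],s['contact_force'],s['grip_width'])
grab('wrist','w6'); grab('side','s6');crop('s6',200,360,110,230,5,'s6c')
E
```

```text
10.4333 [ 0.44354262 -0.16535659  0.10431917] [1.66539671e-03 6.42786098e-01 7.66043887e-01 1.45711098e-04] [ 0.37858781  0.64400428 -1.70849515] 0.06371654927474163
```

View pics/w6.png

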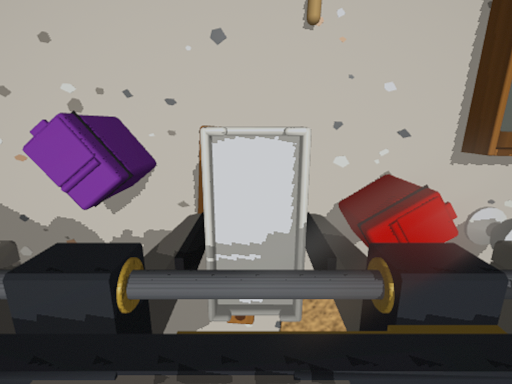

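View pics/s6c.png

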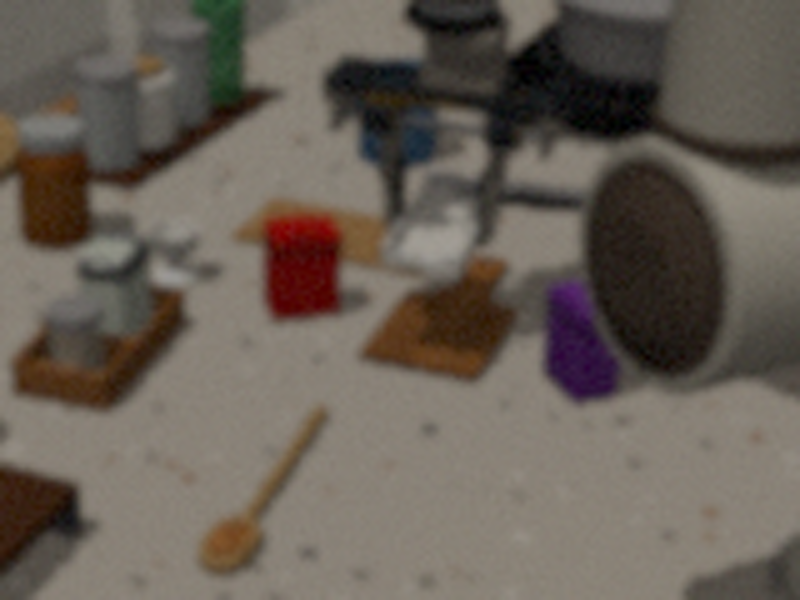

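Emit:
step_arm(
  deltas=[
    [[0,0,0.02],[0,0,0]],
    [[0.01,-0.01,0.04],[0,0,-5]],
    [[0.025,-0.025,0.04],[0,0,-11]],
    [[0.04,-0.04,0.04],[0,0,-17]],
    [[0.055,-0.055,0.04],[0,0,-23]],
    [[0.07,-0.07,0.04],[0,0,-29]],
    [[0.085,-0.085,0.04],[0,0,-35]],
    [[0.1,-0.1,0.04],[0,0,-41]],
    [[0.115,-0.115,0.04],[0,0,-47]],
    [[0.13,-0.13,0.04],[0,0,-53]],
  ],
)

```text
t: 11.37
tool_pos: [0.5724, -0.2948, 0.1404]
tool_rot: [-0.002, 0.918, 0.396, -0.001]
contact_force: [0.0, 0.4, -2.1]
grip_width: 0.0635
```

Emit:
step_arm(
  deltas=[
    [[0.01,-0.007,0],[0,0,-6]],
    [[0.018,-0.012,0],[0,0,-12]],
    [[0.022,-0.014,0],[0,0,-18]],
    [[0.022,-0.014,0],[0,0,-24]],
    [[0.022,-0.014,0],[0,0,-30]],
    [[0.022,-0.014,0],[0,0,-36]],
    [[0.022,-0.014,0],[0,0,-41]],
    [[0.022,-0.014,0],[0,0,-43]],
    [[0.022,-0.014,0],[0,0,-43]],
    [[0.022,-0.014,0],[0,0,-43]],
  ],
)

```text
t: 12.2
tool_pos: [0.5939, -0.3083, 0.141]
tool_rot: [-0.001, 0.999, 0.035, -0.001]
contact_force: [0.4, -0.1, -1.8]
grip_width: 0.0638
```

```bash
python3 - <<'E'
from h import *
s=telemetry.get_state(); print(s['t'],s['tool_pos'],s['tool_rot'],s['contact_force'],s['grip_width'],s['joint_pos'])
grab('wrist','w7'); grab('side','s7');crop('s7',200,360,90,210,5,'s7c')
E
```

```text
12.2 [ 0.59391307 -0.30828351  0.14098331] [-8.37788813e-04  9.99371206e-01  3.54321960e-02 -1.02477374e-03] [ 0.41514651 -0.14263577 -1.84311133] 0.0637986754961908 [-6.58930457e-01  4.64752595e-01  1.38278206e+00 -2.48260012e-05
  1.29670520e+00  8.40993331e-01]
```

View pics/w7.png

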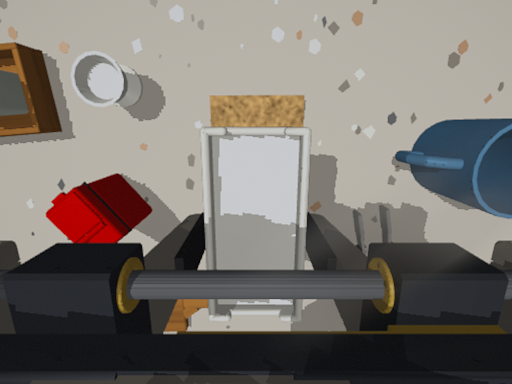

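View pics/s7c.png

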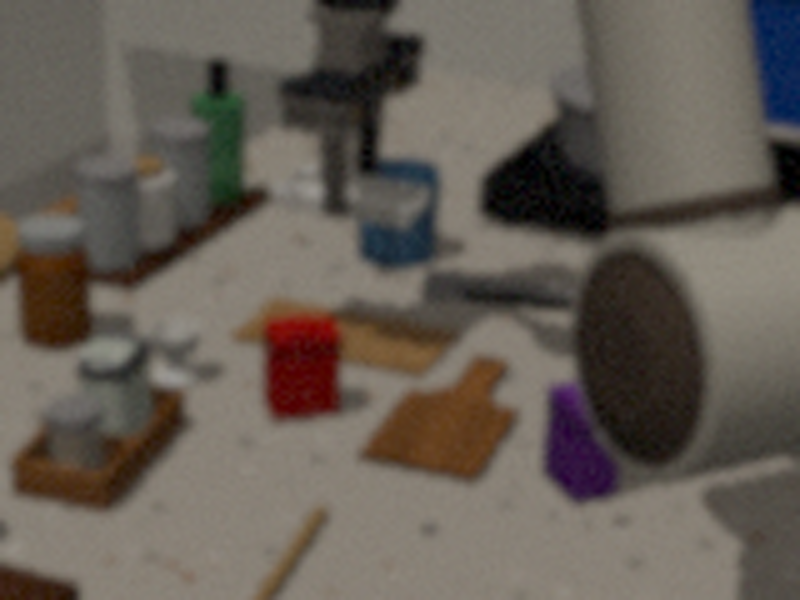

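```bash
python3 - <<'E'
from h import *
w=load('w7')
a,b=pix(w,211,96.5,.005),pix(w,303.5,96,.005);print(a,b,(a+b)/2)
P=cloud(w)
for u,v in[(400,157),(420,150),(440,140),(258,128),(258,200),(215,315),(75,95)]:print(u,v,P[v,u].round(3))
t=load('t4')
w4=load('w4')
print(pix(w4,293,206,.005),pix(w4,433,215,.005))
E
```

```text
[ 0.68506832 -0.25539914  0.005     ] [ 0.6925033  -0.35252752  0.005     ] [ 0.68878581 -0.30396333  0.005     ]
400 157 [ 0.64  -0.444  0.046]
420 150 [ 0.646 -0.48   0.016]
440 140 [ 0.658 -0.484  0.038]
258 128 [ 0.659 -0.306  0.141]
258 200 [ 0.613 -0.309  0.134]
215 315 [ 0.533 -0.286  0.146]
75 95 [ 0.677 -0.109 -0.   ]
[ 0.49744317 -0.2692387   0.005     ] [ 0.68442607 -0.25318448  0.005     ]
```

Emit:
step_arm(
  deltas=[
    [[0.001,-0.001,-0.015],[0,0,0]],
    [[0.001,-0.001,-0.035],[0,0,0]],
    [[0.001,-0.001,-0.055],[0,0,0]],
    [[0.001,-0.001,-0.075],[0,0,0]],
    [[0.001,-0.001,-0.09],[0,0,0]],
    [[0.001,-0.001,-0.102],[0,0,0]],
    [[0.001,-0.001,-0.11],[0,0,0]],
    [[0.001,-0.001,-0.116],[0,0,0]],
    [[0.001,-0.001,-0.12],[0,0,0]],
    [[0.001,-0.001,-0.12],[0,0,0]],
  ],
)

```text
t: 13.13
tool_pos: [0.5956, -0.3097, 0.0223]
tool_rot: [-0.0, 0.999, 0.035, -0.0]
contact_force: [0.6, -0.4, -1.8]
grip_width: 0.0636
```

Emit:
step_arm(
  deltas=[
    [[0,0,-0.001],[0,0,0]],
    [[0,0,-0.002],[0,0,0]],
    [[0,0,-0.003],[0,0,0]],
    [[0,0,-0.003],[0,0,0]],
  ],
)

```text
t: 13.47
tool_pos: [0.5958, -0.3099, 0.02]
tool_rot: [0.0, 0.999, 0.035, 0.0]
contact_force: [0.9, -0.5, -1.4]
grip_width: 0.0638
```

Emit:
step_arm(
  deltas=[
    [[0,0,-0.001],[0,0,0]],
    [[0,0,-0.002],[0,0,0]],
    [[0,0,-0.003],[0,0,0]],
    [[0,0,-0.003],[0,0,0]],
  ],
)

```text
t: 13.8
tool_pos: [0.5954, -0.3096, 0.0163]
tool_rot: [-0.0, 0.999, 0.035, -0.0]
contact_force: [-0.2, 0.8, -1.9]
grip_width: 0.0635
```

Emit:
step_arm(
  deltas=[
    [[0,0,-0.0005],[0,0,0]],
    [[0,0,-0.001],[0,0,0]],
    [[0,0,-0.001],[0,0,0]],
  ],
)

```text
t: 14.05
tool_pos: [0.5956, -0.3098, 0.016]
tool_rot: [0.0, 0.999, 0.035, -0.0]
contact_force: [-1.0, 0.5, 1.6]
grip_width: 0.0638
```

Emit:
step_arm(
  deltas=[
    [[0,0,0],[0,0,0]],
    [[0,0,0],[0,0,0]],
    [[0,0,0],[0,0,0]],
    [[0,0,0],[0,0,0]],
    [[0,0,0],[0,0,0]],
  ],
  jaw=0.9,
)

```text
t: 14.47
tool_pos: [0.5957, -0.3098, 0.0156]
tool_rot: [0.0, 0.999, 0.035, 0.0]
contact_force: [-0.0, -0.2, 0.1]
grip_width: 0.0831
```

Emit:
step_arm(
  deltas=[
    [[0,0,0.02],[0,0,0]],
    [[0,0,0.05],[0,0,0]],
    [[-0.02,0.02,0.09],[0,0,0]],
    [[-0.05,0.05,0.13],[0,0,0]],
    [[-0.08,0.08,0.17],[0,0,0]],
    [[-0.1,0.11,0.18],[0,0,0]],
    [[-0.11,0.14,0.18],[0,0,0]],
    [[-0.12,0.17,0.18],[0,0,0]],
    [[-0.13,0.2,0.18],[0,0,0]],
    [[-0.13,0.22,0.18],[0,0,0]],
  ],
)

```text
t: 15.3
tool_pos: [0.4636, -0.0865, 0.196]
tool_rot: [-0.0, 0.999, 0.035, 0.0]
contact_force: [1.2, -0.9, -0.6]
grip_width: 0.0825
```

```bash
python3 - <<'E'
from h import *
s=telemetry.get_state(); print(s['t'],s['tool_pos'],s['tool_rot'],s['contact_force'],s['grip_width'],s['joint_pos'])
grab('wrist','w8'); grab('top','t8');crop('t8',190,390,100,230,4,'t8c')
E
```

```text
15.3 [ 0.46359941 -0.08650565  0.19603225] [-4.03738662e-04  9.99371761e-01  3.54388845e-02  7.37626916e-05] [ 1.19887155 -0.93426914 -0.62558613] 0.08252780822093211 [-4.42076881e-01 -9.34533726e-02  1.90864666e+00  8.08941480e-04
  1.32663952e+00  1.05763118e+00]
```

View pics/t8c.png

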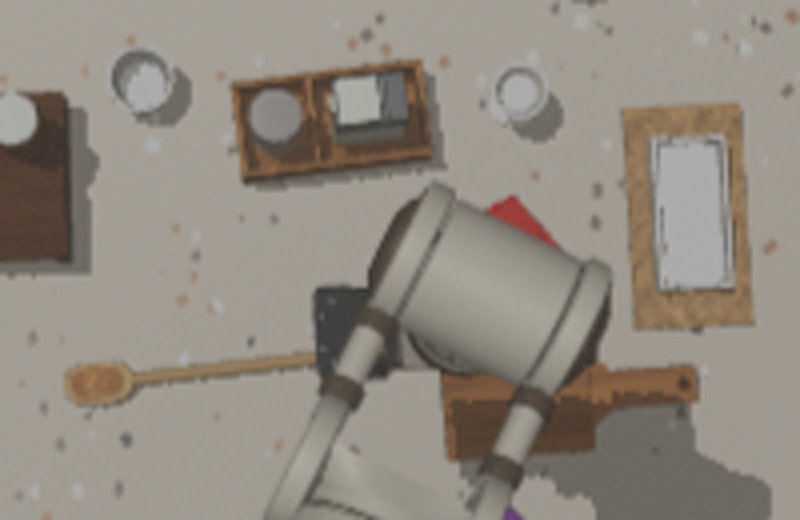

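View pics/w8.png

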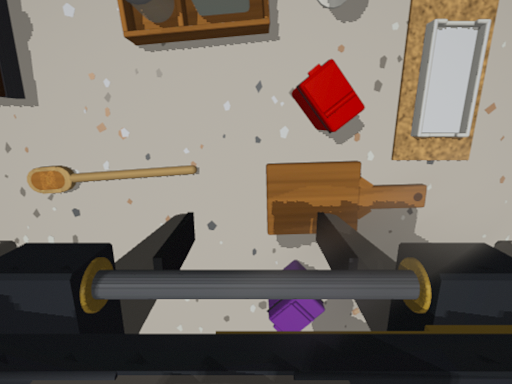

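Rest is centred on the mat (t8c 690,215). The wrist view shows the spoon, head (50,180), handle end (196,170). Measuring it.

```bash
python3 - <<'E'
from h import *
t=load('top0');w=load('w8')
crop('w8',20,220,140,220,4,'c10')
k=lambda u,v,u0,v0,s=8:(u0+(u+.5)/s-.5,v0+(v+.5)/s-.5)
for c,a,b in[(t,k(50,728,200,105),k(580,674,200,105)),(w,(28,181),(196.5,170))]:
    A=pix(c,*a,.007);B=pix(c,*b,.007);d=A-B;L=np.linalg.norm(d);d/=L
    print(A,B,L,np.degrees(np.arctan2(d[1],d[0])),'head',A-d*.0305,'grip',B+d*(.196-.095))
print(tri([(t,*k(580,674,200,105)),(w,196.5,170)]),tri([(t,*k(50,728,200,105)),(w,28,181)]))
t8=load('t8')
quad(t8,'rest',[(650,137),(724,135),(735,287),(660,290)],190,100,.023,4)
quad(t8,'mat',[(622,108),(740,103),(754,323),(637,328)],190,100,.005,4)
E
```

```text
[0.43892308 0.21505506 0.007     ] [ 0.46766631 -0.00779857  0.007     ] 0.22469961086540058 97.34932677484827 head [0.44282459 0.18480563 0.007     ] grip [0.45474654 0.09237168 0.007     ]
[0.43465957 0.21580184 0.007     ] [ 0.46566698 -0.00888121  0.007     ] 0.2268125562142032 97.85747808326055 head [0.43882921 0.1855882  0.007     ] grip [0.45185933 0.09117052 0.007     ]
[ 0.46677911 -0.00854698  0.00928104] [0.43710746 0.21388832 0.0103127 ]
rest [ 0.5963 -0.3086  0.023 ] sides [0.0623, 0.129, 0.0628, 0.1298] deg [-87.0, -175.5, 93.8, 4.3]
mat [ 0.5967 -0.3092  0.005 ] sides [0.1008, 0.1888, 0.099, 0.1889] deg [-86.1, -176.0, 94.0, 4.5]
```

View pics/c10.png

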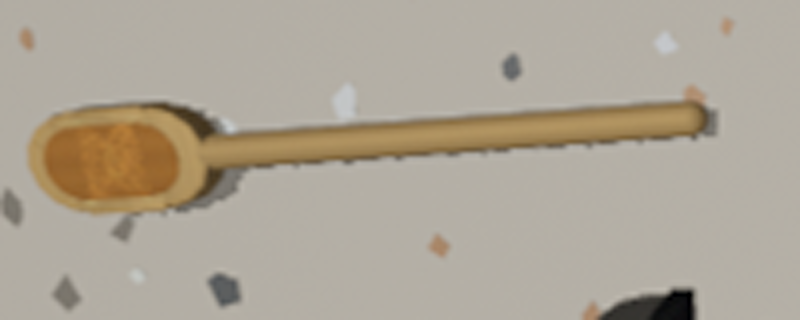

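Emit:
step_arm(
  deltas=[
    [[0,0.02,0],[0,0,7]],
    [[0,0.04,0],[0,0,14]],
    [[-0.002,0.06,0],[0,0,21]],
    [[-0.004,0.08,0],[0,0,28]],
    [[-0.006,0.1,0],[0,0,35]],
    [[-0.008,0.12,0],[0,0,42]],
    [[-0.01,0.14,0],[0,0,49]],
    [[-0.012,0.16,0],[0,0,56]],
    [[-0.012,0.175,0],[0,0,63]],
    [[-0.012,0.181,0],[0,0,70]],
  ],
  jaw=0.4,
)

```text
t: 16.23
tool_pos: [0.4541, 0.092, 0.1957]
tool_rot: [0.0, 0.797, 0.605, 0.0]
contact_force: [-0.1, 0.9, 0.1]
grip_width: 0.0365
```

Emit:
step_arm(
  deltas=[
    [[0,0,-0.02],[0,0,6]],
    [[0,0,-0.05],[0,0,12]],
    [[0,0,-0.08],[0,0,18]],
    [[0,0,-0.11],[0,0,23.6]],
    [[0,0,-0.13],[0,0,23.6]],
    [[0,0,-0.14],[0,0,23.6]],
    [[0,0,-0.14],[0,0,23.6]],
    [[0,0,-0.14],[0,0,23.6]],
  ],
)

```text
t: 16.9
tool_pos: [0.4543, 0.0908, 0.056]
tool_rot: [0.0, 0.659, 0.752, 0.0]
contact_force: [0.0, -0.1, 0.6]
grip_width: 0.0363
```

```bash
python3 - <<'E'
from h import *
s=telemetry.get_state(); print(s['t'],s['tool_pos'],s['tool_rot'],s['contact_force'],s['grip_width'],s['joint_pos'])
w=grab('wrist','w9')
a=np.array([.4395,.185,.006]);d=np.array([np.cos(np.radians(97.6)),np.sin(np.radians(97.6)),0])
print(proj(w,[a,a-.05*d,a-.095*d]))
E
```

```text
16.9 [0.45430566 0.09076555 0.05603373] [1.52904508e-04 6.59043578e-01 7.52104737e-01 5.41564437e-05] [ 0.03714407 -0.10265315  0.58337628] 0.03634193648698853 [-6.45206722e-02  7.82674209e-02  2.04351097e+00 -1.17857724e-04
  1.01950577e+00 -1.96162477e-01]
[[251.92733787  83.97609293]
 [252.13729344 151.7248388 ]
 [252.30666122 206.37666092]]
```

View pics/w9.png

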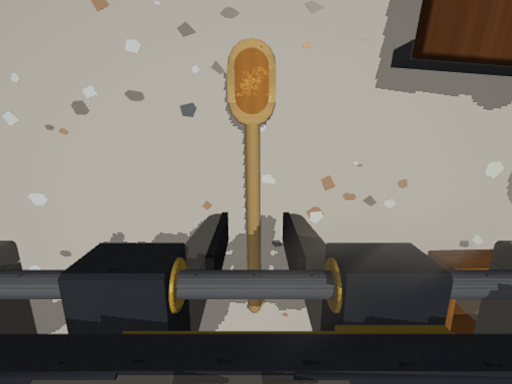

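Emit:
step_arm(
  deltas=[
    [[-0.0005,0,-0.015],[0,0,0]],
    [[-0.0005,0,-0.03],[0,0,0]],
    [[-0.0005,0,-0.04],[0,0,0]],
    [[-0.0005,0,-0.0455],[0,0,0]],
    [[-0.0005,0,-0.0455],[0,0,0]],
    [[-0.0005,0,-0.0455],[0,0,0]],
  ],
)

```text
t: 17.45
tool_pos: [0.4537, 0.0912, 0.0107]
tool_rot: [0.0, 0.659, 0.752, 0.0]
contact_force: [0.7, -0.7, 0.2]
grip_width: 0.0367
```

Emit:
step_arm(
  deltas=[
    [[0,0,0],[0,0,0]],
    [[0,0,0],[0,0,0]],
    [[0,0,0],[0,0,0]],
    [[0,0,0],[0,0,0]],
    [[0,0,0],[0,0,0]],
    [[0,0,0],[0,0,0]],
    [[0,0,0],[0,0,0]],
  ],
  jaw=0.02,
  newtons=20,
)

```text
t: 18.03
tool_pos: [0.4534, 0.0912, 0.0105]
tool_rot: [0.0, 0.659, 0.752, 0.0]
contact_force: [-1.0, -0.5, 5.0]
grip_width: 0.0113
```

Emit:
step_arm(
  deltas=[
    [[0,0,0.005],[0,0,0]],
    [[0,0,0.015],[0,0,0]],
    [[0,0,0.035],[0,0,0]],
    [[0,0,0.06],[0,0,0]],
    [[0,0,0.09],[0,0,0]],
    [[0,0,0.12],[0,0,0]],
    [[0,0,0.15],[0,0,0]],
    [[0,0,0.16],[0,0,0]],
    [[0,0,0.16],[0,0,0]],
  ],
)

```text
t: 18.78
tool_pos: [0.4553, 0.0912, 0.1735]
tool_rot: [0.003, 0.659, 0.752, 0.002]
contact_force: [-0.7, -0.1, -0.2]
grip_width: 0.0114
```

```bash
python3 - <<'E'
from h import *
s=telemetry.get_state(); print(s['t'],s['tool_pos'],s['tool_rot'],s['contact_force'],s['grip_width'],s['joint_pos'])
w=grab('wrist','w10'); grab('side','s10');crop('s10',190,350,110,230,5,'s10c')
P=cloud(w)
for v in(60,80,100,130,160,190): print(v,P[v,252].round(3))
E
```

```text
18.7833 [0.45525594 0.09116644 0.17347353] [0.00272419 0.65871976 0.75238045 0.00212432] [-0.69819343 -0.05618608 -0.1606619 ] 0.011351909391585579 [-6.35951459e-02 -9.68838896e-02  1.95806338e+00  4.89653222e-05
  1.27350420e+00 -1.96163370e-01]
60 [0.44  0.191 0.173]
80 [0.442 0.181 0.175]
100 [0.443 0.17  0.174]
130 [0.445 0.154 0.173]
160 [0.447 0.136 0.174]
190 [0.45  0.117 0.173]
```

View pics/w10.png

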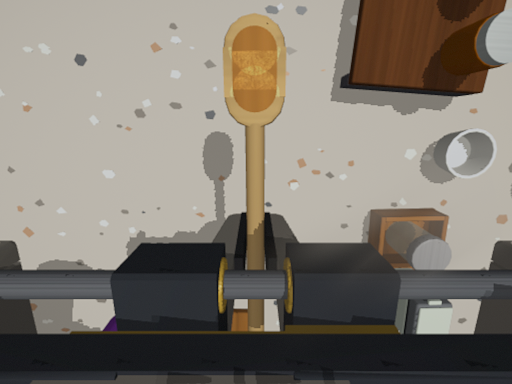

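View pics/s10c.png

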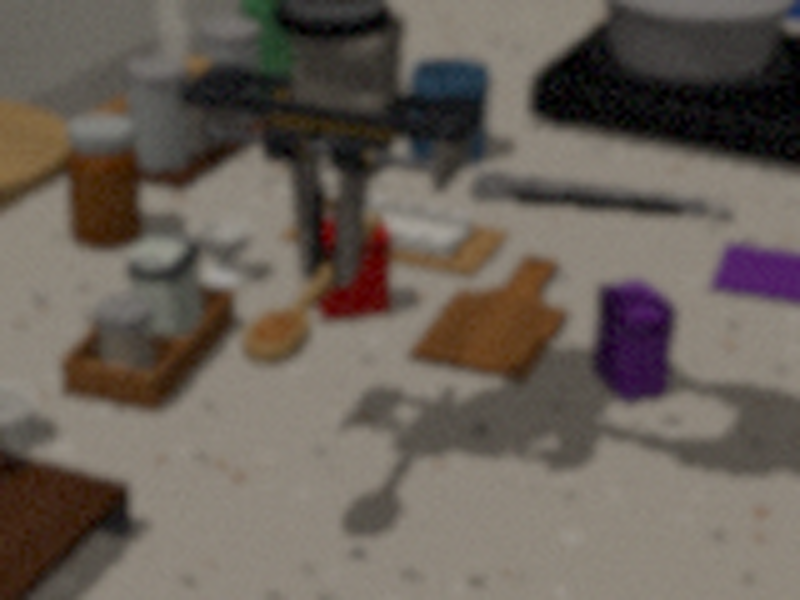

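Emit:
step_arm(
  deltas=[
    [[0,-0.03,0],[0,0,-6]],
    [[0,-0.06,0],[0,0,-12]],
    [[0,-0.09,0],[0,0,-18]],
    [[0,-0.12,0],[0,0,-24]],
    [[0,-0.15,0],[0,0,-30]],
    [[0.005,-0.18,0],[0,0,-36]],
    [[0.01,-0.21,0],[0,0,-42]],
    [[0.015,-0.24,0],[0,0,-48]],
    [[0.02,-0.265,0],[0,0,-54]],
    [[0.025,-0.29,0],[0,0,-60]],
  ],
)

```text
t: 19.72
tool_pos: [0.4766, -0.1993, 0.167]
tool_rot: [-0.002, 0.948, 0.319, -0.002]
contact_force: [-0.3, 1.1, -0.2]
grip_width: 0.0115
```

Emit:
step_arm(
  deltas=[
    [[0.005,-0.025,0],[0,0,-6]],
    [[0.01,-0.05,0],[0,0,-12]],
    [[0.018,-0.075,0],[0,0,-18]],
    [[0.025,-0.095,0],[0,0,-24]],
    [[0.032,-0.11,0],[0,0,-30]],
    [[0.038,-0.117,0],[0,0,-33.5]],
    [[0.038,-0.117,0],[0,0,-33.5]],
    [[0.038,-0.117,0],[0,0,-33.5]],
    [[0.038,-0.117,0],[0,0,-33.5]],
  ],
)

```text
t: 20.47
tool_pos: [0.5152, -0.3145, 0.1683]
tool_rot: [-0.001, 0.999, 0.037, -0.001]
contact_force: [-0.4, 0.7, -0.2]
grip_width: 0.011
```

Emit:
step_arm(
  deltas=[
    [[0,0,-0.02],[0,0,0]],
    [[0,0,-0.045],[0,0,0]],
    [[0,0,-0.07],[0,0,0]],
    [[0,0,-0.085],[0,0,0]],
    [[0,0,-0.09],[0,0,0]],
    [[0,0,-0.09],[0,0,0]],
    [[0,0,-0.09],[0,0,0]],
  ],
)

```text
t: 21.05
tool_pos: [0.5163, -0.3156, 0.0807]
tool_rot: [0.0, 0.999, 0.036, 0.0]
contact_force: [-0.4, -0.6, 0.2]
grip_width: 0.0111
```

```bash
python3 - <<'E'
from h import *
s=telemetry.get_state(); print(s['t'],s['tool_pos'],s['tool_rot'],s['contact_force'],s['grip_width'],s['joint_pos'])
w=grab('wrist','w11'); grab('side','s11');crop('s11',190,350,110,230,5,'s11c')
P=cloud(w)
for u,v in((253,75),(253,130),(253,160),(253,190)): print(v,P[v,u].round(3))
E
```

```text
21.05 [ 0.51628806 -0.31556548  0.08073768] [1.82616865e-04 9.99345391e-01 3.61760740e-02 2.16923400e-04] [-0.41454857 -0.60835706  0.16538724] 0.011143028498583845 [-7.48126127e-01  3.77407872e-01  1.62776149e+00  5.28196577e-05
  1.13585821e+00  7.50280016e-01]
75 [ 0.61  -0.308  0.082]
130 [ 0.58  -0.31   0.082]
160 [ 0.562 -0.311  0.081]
190 [ 0.543 -0.313  0.08 ]
```

View pics/w11.png

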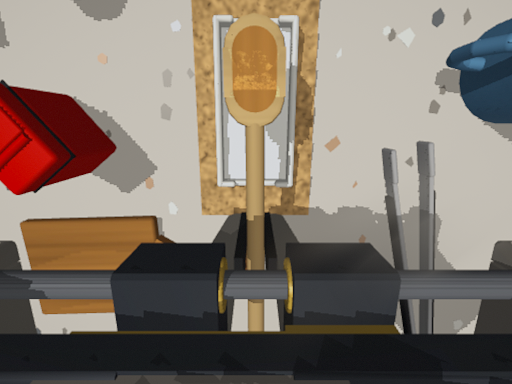

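View pics/s11c.png

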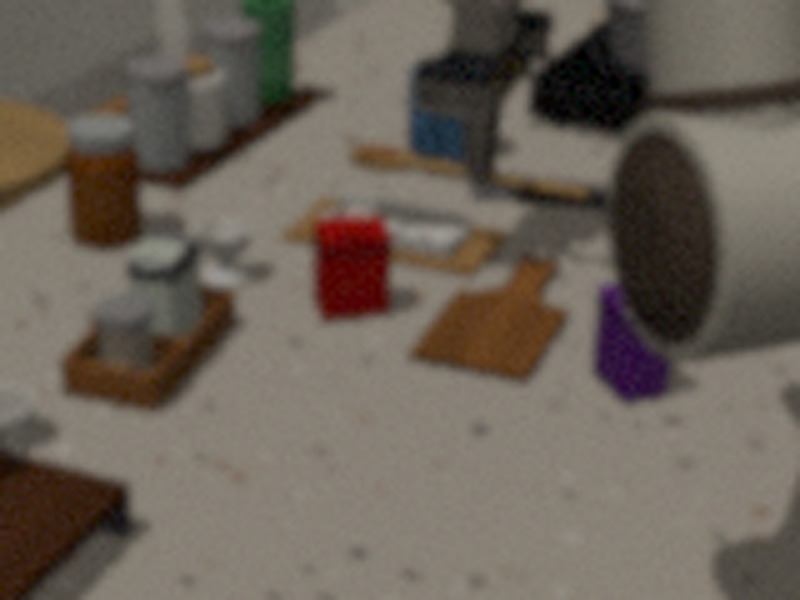

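```bash
python3 - <<'E'
from h import *
w=load('w11')
quad(w,'rest',[(216,16),(298,16),(293.5,186),(217.5,187.5)],0,0,.023,1)
print(pix(w,254.5,70,.085))
E
```

```text
rest [ 0.5956 -0.3111  0.023 ] sides [0.0596, 0.1269, 0.064, 0.1282] deg [-85.8, -175.3, 95.3, 2.7]
[ 0.61163702 -0.30864513  0.085     ]
```

Emit:
step_arm(
  deltas=[
    [[0,0,-0.008],[0,1,0]],
    [[0,0,-0.018],[0,2,0]],
    [[0,0,-0.028],[0,3,0]],
    [[0,0,-0.036],[0,4,0]],
    [[0,0,-0.041],[0,4.5,0]],
    [[0,0,-0.044],[0,4.5,0]],
    [[0,0,-0.046],[0,4.5,0]],
    [[0,0,-0.046],[0,4.5,0]],
  ],
)

```text
t: 21.82
tool_pos: [0.5159, -0.3156, 0.0336]
tool_rot: [-0.002, 0.999, 0.036, -0.04]
contact_force: [0.9, -0.3, -0.7]
grip_width: 0.0112
```

```bash
python3 - <<'E'
from h import *
w=grab('wrist','w12'); P=cloud(w)
for u,v in((253,55),(253,75),(253,130),(253,160),(253,190)): print(v,P[v,u].round(3))
E
```

```text
55 [ 0.619 -0.307  0.026]
75 [ 0.609 -0.308  0.026]
130 [ 0.579 -0.31   0.03 ]
160 [ 0.561 -0.311  0.03 ]
190 [ 0.543 -0.313  0.032]
```

View pics/w12.png

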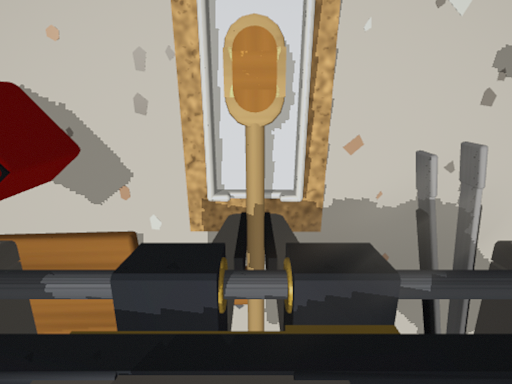

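Emit:
step_arm(
  deltas=[
    [[0,0,-0.001],[0,0,0]],
    [[0,0,-0.002],[0,0,0]],
    [[0,0,-0.003],[0,0,0]],
    [[0,0,-0.003],[0,0,0]],
  ],
)

```text
t: 22.2
tool_pos: [0.516, -0.3158, 0.0311]
tool_rot: [-0.001, 0.999, 0.036, -0.039]
contact_force: [1.8, -0.2, -0.6]
grip_width: 0.0111
```

Emit:
step_arm(
  deltas=[
    [[0,0,0],[0,0,0]],
    [[0,0,0],[0,0,0]],
    [[0,0,0],[0,0,0]],
    [[0,0,0],[0,0,0]],
  ],
  jaw=0.4,
)

```text
t: 22.53
tool_pos: [0.5162, -0.3158, 0.0312]
tool_rot: [-0.001, 0.999, 0.036, -0.039]
contact_force: [-0.2, -0.3, -0.5]
grip_width: 0.0354
```

Emit:
step_arm(
  deltas=[
    [[0,0,0.01],[0,0,0]],
    [[0,0,0.03],[0,0,0]],
    [[0,0,0.06],[0,-1,0]],
    [[0,0,0.09],[0,-2,0]],
    [[0,0,0.12],[0,-3,0]],
    [[0,0,0.15],[0,-4,0]],
    [[0,0,0.16],[0,-4.5,0]],
    [[0,0,0.16],[0,-4.5,0]],
  ],
)

```text
t: 23.2
tool_pos: [0.5175, -0.3173, 0.1954]
tool_rot: [0.003, 0.999, 0.036, 0.003]
contact_force: [-0.5, -1.1, -1.2]
grip_width: 0.0365
```

```bash
python3 - <<'E'
from h import *
s=telemetry.get_state(); print(s['t'],s['tool_pos'],s['tool_rot'],s['contact_force'],s['grip_width'],s['joint_pos'])
w=grab('wrist','w13'); P=cloud(w)
crop('w13',160,340,40,220,4,'c13')
E
```

```text
23.2 [ 0.51751028 -0.31726753  0.19535514] [0.00266044 0.99935925 0.03558938 0.00272199] [-0.47051467 -1.09960802 -1.24198176] 0.03646903466620145 [-7.48842157e-01  2.54635528e-01  1.54017067e+00  8.19320560e-05
  1.33917444e+00  7.50741350e-01]
```

View pics/w13.png

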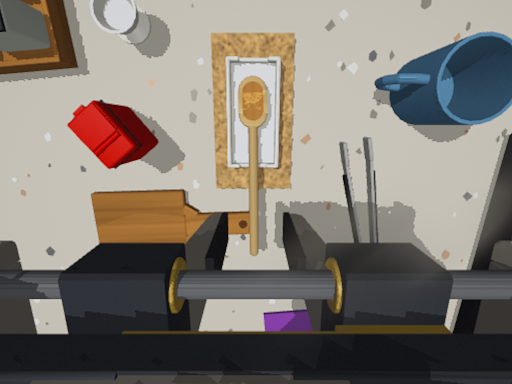

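View pics/c13.png

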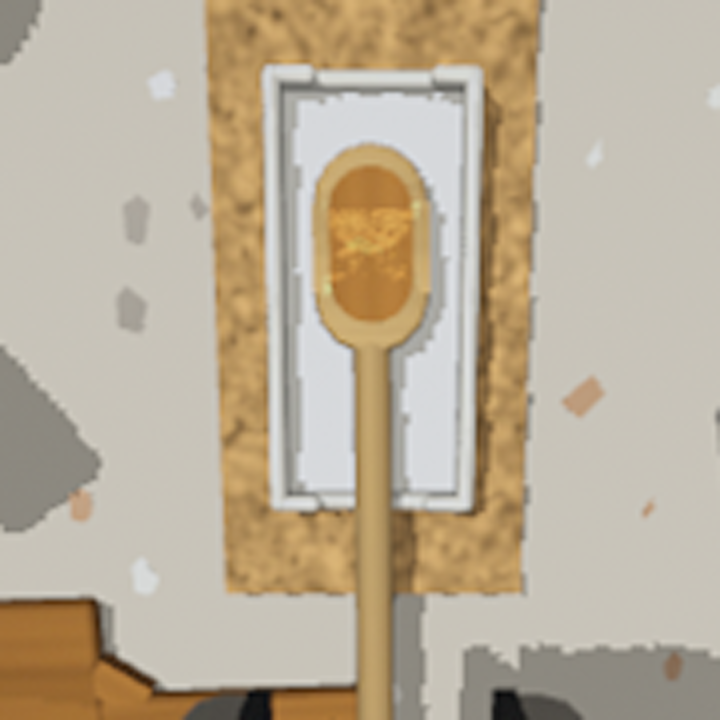

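Spoon lies in the dish, centred (c13 370,245), handle over the near saddle. Its handle tail crosses above the end of the board's handle, so I'll draw the board out sideways (+y) before lifting.

Emit:
step_arm(
  deltas=[
    [[-0.01,0.005,0],[0,0,7]],
    [[-0.02,0.01,0],[0,0,14]],
    [[-0.03,0.015,0],[0,0,21]],
    [[-0.04,0.02,0],[0,0,28]],
    [[-0.05,0.025,0],[0,0,35]],
    [[-0.06,0.03,0],[0,0,42]],
    [[-0.065,0.035,0],[0,0,49]],
    [[-0.068,0.038,0],[0,0,56]],
    [[-0.068,0.04,0],[0,0,63]],
    [[-0.068,0.04,0],[0,0,70]],
  ],
  jaw=0.7,
)

```text
t: 24.08
tool_pos: [0.4468, -0.2741, 0.188]
tool_rot: [-0.003, 0.796, 0.605, -0.0]
contact_force: [-0.5, 0.3, -0.3]
grip_width: 0.0646
```

Emit:
step_arm(
  deltas=[
    [[0,0,0],[0,0,7]],
    [[0,0,0],[0,0,14]],
    [[0,0,0],[0,0,21]],
    [[0,0,0],[0,0,21.3]],
    [[0,0,0],[0,0,21.3]],
    [[0,0,0],[0,0,21.3]],
  ],
)

```text
t: 24.58
tool_pos: [0.4476, -0.2752, 0.1896]
tool_rot: [-0.001, 0.674, 0.739, 0.0]
contact_force: [0.1, 0.1, 0.3]
grip_width: 0.0641
```

```bash
python3 - <<'E'
from h import *
s=telemetry.get_state(); print(s['t'],s['tool_pos'],s['tool_rot'],s['contact_force'],s['grip_width'],s['joint_pos'])
w=grab('wrist','w14'); P=cloud(w)
crop('w14',180,340,60,240,4,'c14')
E
```

```text
24.5833 [ 0.44756355 -0.27516603  0.18962638] [-1.35607257e-03  6.74120985e-01  7.38619698e-01  2.03693212e-05] [0.08519873 0.0672923  0.25323788] 0.06412157241608286 [-7.81435325e-01  5.94642419e-02  1.77082352e+00 -7.47025873e-05
  1.31401638e+00 -8.72662944e-01]
```

View pics/c14.png

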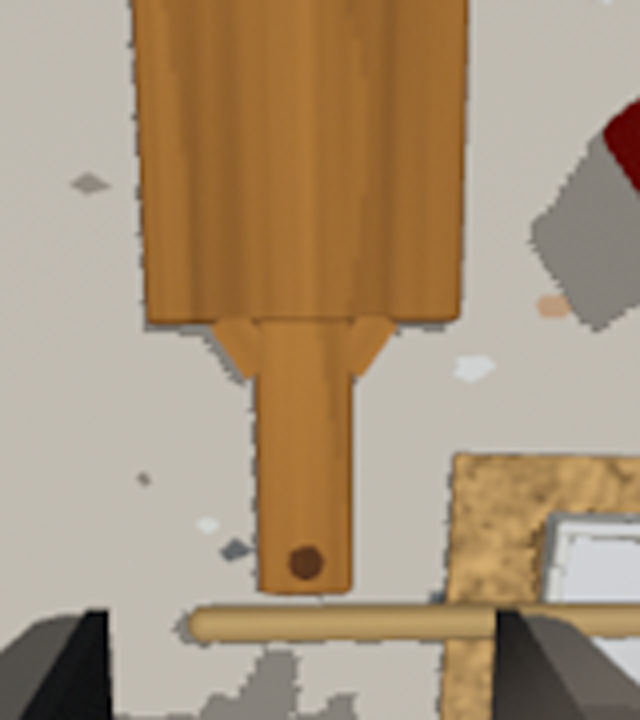

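```bash
python3 - <<'E'
from h import *
w=load('w14')
Q=quad(w,'handle',[(257,400),(353,400),(352,592),(259,592)],180,60,.012,4); print(Q)
Q=quad(w,'blade',[(148,322),(460,320),(467,0),(134,0)],180,60,.012,4); print(Q)
# spoon handle
print(pix(w,180+190/4,60+625/4,.03))
E
```

```text
handle [ 0.4494 -0.2843  0.012 ] sides [0.0305, 0.0638, 0.0309, 0.0638] deg [5.3, -84.4, -174.7, 95.3]
[[ 0.43117813 -0.25394439  0.012     ]
 [ 0.46153184 -0.25114824  0.012     ]
 [ 0.46777852 -0.31467917  0.012     ]
 [ 0.43705141 -0.31751523  0.012     ]]
blade [ 0.439  -0.1822  0.012 ] sides [0.0973, 0.0918, 0.097, 0.0924] deg [5.6, 96.0, -174.8, -84.2]
[[ 0.39530841 -0.23275019  0.012     ]
 [ 0.49218563 -0.22321566  0.012     ]
 [ 0.48257269 -0.13193011  0.012     ]
 [ 0.38594345 -0.1407998   0.012     ]]
[ 0.41693753 -0.32511041  0.03      ]
```

Emit:
step_arm(
  deltas=[
    [[0.001,0,-0.03],[0,0,0]],
    [[0.001,0,-0.06],[0,0,0]],
    [[0.001,0,-0.09],[0,0,0]],
    [[0.001,0,-0.12],[0,0,0]],
    [[0.001,0,-0.145],[0,0,0]],
    [[0.001,0,-0.162],[0,0,0]],
    [[0.001,0,-0.172],[0,0,0]],
    [[0.001,0,-0.177],[0,0,0]],
    [[0.001,0,-0.179],[0,0,0]],
    [[0.001,0,-0.179],[0,0,0]],
  ],
)

```text
t: 25.47
tool_pos: [0.4495, -0.2762, 0.0127]
tool_rot: [0.001, 0.673, 0.739, -0.0]
contact_force: [-0.3, -0.4, 0.2]
grip_width: 0.0641
```

Emit:
step_arm(
  deltas=[
    [[0,0,0],[0,0,0]],
    [[0,0,0],[0,0,0]],
    [[0,0,0],[0,0,0]],
    [[0,0,0],[0,0,0]],
    [[0,0,0],[0,0,0]],
    [[0,0,0],[0,0,0]],
    [[0,0,0],[0,0,0]],
  ],
  jaw=0.2,
  newtons=50,
)

```text
t: 26.05
tool_pos: [0.4492, -0.2759, 0.0125]
tool_rot: [0.0, 0.673, 0.74, -0.0]
contact_force: [-1.2, 0.7, 2.6]
grip_width: 0.0313
```

Emit:
step_arm(
  deltas=[
    [[0,0,0.002],[0,0,0]],
    [[0,0,0.004],[0,0,0]],
    [[-0.001,0.01,0.004],[0,0,0]],
    [[-0.002,0.025,0.004],[0,0,0]],
    [[-0.004,0.04,0.006],[0,0,0]],
    [[-0.005,0.055,0.01],[0,0,0]],
    [[-0.006,0.06,0.015],[0,0,0]],
    [[-0.006,0.06,0.015],[0,0,0]],
    [[-0.006,0.06,0.015],[0,0,0]],
  ],
)

```text
t: 26.8
tool_pos: [0.4434, -0.2155, 0.0276]
tool_rot: [0.001, 0.673, 0.74, -0.0]
contact_force: [0.4, 0.4, -0.9]
grip_width: 0.031
```

```bash
python3 - <<'E'
from h import *
s=telemetry.get_state(); print(s['t'],s['tool_pos'],s['tool_rot'],s['contact_force'],s['torque'],s['grip_width'],s['joint_pos'])
w=grab('wrist','w15'); P=cloud(w)
for v in(40,80,120,160,200): print(v,P[v,240].round(4))
grab('side','s15');crop('s15',190,350,110,230,5,'s15c')
E
```

```text
26.8 [ 0.44339148 -0.21548247  0.02756893] [ 6.38751494e-04  6.72630842e-01  7.39977931e-01 -6.28550805e-05] [ 0.3725622   0.44642375 -0.85215006] [-0.13874909 -0.0721623   0.02537845] 0.030959068042656662 [-6.97937574e-01  2.02924802e-01  1.97201955e+00 -2.14613028e-04
  9.65376825e-01 -7.93094771e-01]
40 [ 0.4243 -0.1047  0.0242]
80 [ 0.4261 -0.1255  0.0247]
120 [ 0.4279 -0.1476  0.0255]
160 [ 0.4299 -0.1713  0.0254]
200 [ 0.432  -0.1965  0.0261]
```

View pics/w15.png

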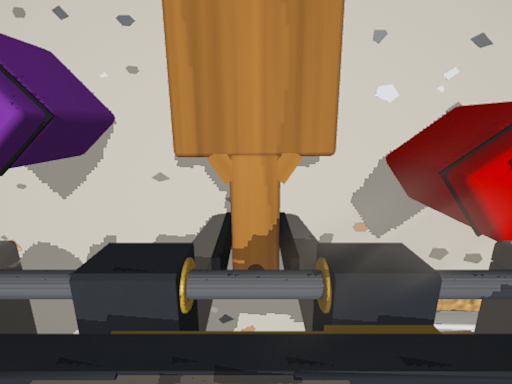

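View pics/s15c.png

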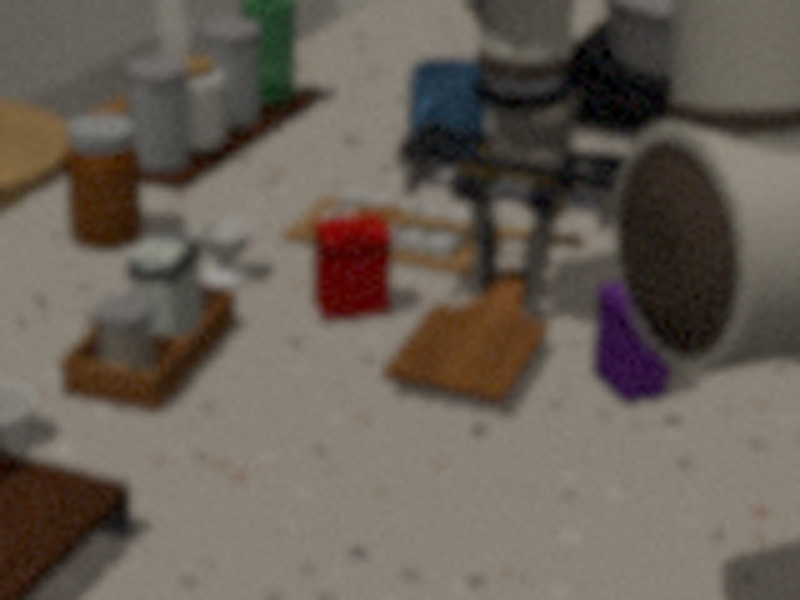

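Emit:
step_arm(
  deltas=[
    [[-0.008,0.02,0.008],[0,0,0]],
    [[-0.018,0.05,0.015],[0,0,0]],
    [[-0.028,0.08,0.02],[0,0,0]],
    [[-0.038,0.11,0.02],[0,0,0]],
    [[-0.048,0.14,0.02],[0,0,-4]],
    [[-0.058,0.17,0.02],[0,0,-10]],
    [[-0.068,0.2,0.02],[0,0,-16]],
    [[-0.078,0.23,0.02],[0,0,-22]],
    [[-0.086,0.255,0.02],[0,0,-28]],
    [[-0.094,0.28,0.02],[0,0,-34]],
  ],
)

```text
t: 27.73
tool_pos: [0.3487, 0.0651, 0.0471]
tool_rot: [0.0, 0.861, 0.508, 0.0]
contact_force: [0.5, -0.2, -0.8]
grip_width: 0.031
```

Emit:
step_arm(
  deltas=[
    [[-0.005,0.015,0],[0,0,-6]],
    [[-0.008,0.03,0],[0,0,-12]],
    [[-0.01,0.045,0],[0,0,-18]],
    [[-0.01,0.06,0],[0,0,-24]],
    [[-0.01,0.075,0],[0,0,-30]],
    [[-0.01,0.09,0],[0,0,-36]],
    [[-0.01,0.105,0],[0,0,-42]],
    [[-0.01,0.115,0],[0,0,-48]],
    [[-0.01,0.12,0],[0,0,-54]],
    [[-0.01,0.12,0],[0,0,-58]],
  ],
)

```text
t: 28.57
tool_pos: [0.3393, 0.1848, 0.0471]
tool_rot: [-0.0, 1.0, 0.027, -0.0]
contact_force: [-0.6, 0.2, -0.5]
grip_width: 0.0314
```

```bash
python3 - <<'E'
from h import *
s=telemetry.get_state(); print(s['t'],s['tool_pos'],s['tool_rot'],s['contact_force'],s['torque'],s['grip_width'],s['joint_pos'])
w=grab('wrist','w16'); grab('top','t16');crop('t16',130,330,100,230,4,'t16c')
P=cloud(w)
for v in(40,80,120,160,200): print(v,P[v,255].round(4))
E
```

```text
28.5667 [0.3393093  0.18484474 0.04707831] [-1.19636467e-04  9.99624291e-01  2.74086386e-02 -1.71287473e-04] [-0.57619106  0.21943332 -0.50839125] [0.00346968 0.06140675 0.02955138] 0.03138632234424363 [ 1.83053641e-01 -1.14488009e-01  2.25463482e+00  3.43637046e-04
  1.00174721e+00  1.69884062e+00]
40 [0.4512 0.1907 0.0454]
80 [0.4307 0.1896 0.0442]
120 [0.4085 0.1883 0.0456]
160 [0.3849 0.187  0.0458]
200 [0.3594 0.1856 0.045 ]
```

View pics/w16.png

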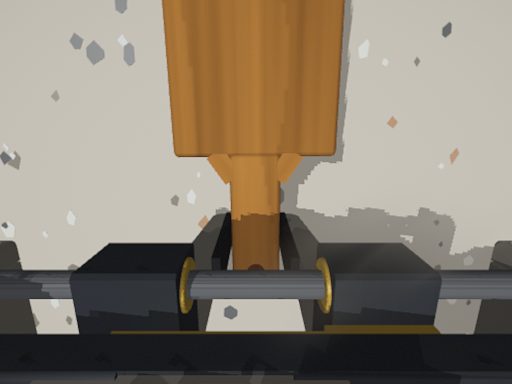

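View pics/t16c.png

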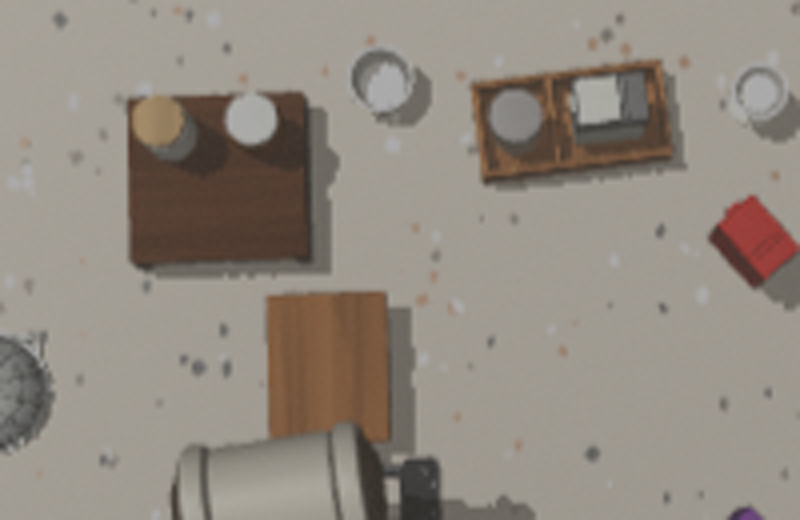

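```bash
python3 - <<'E'
from h import *
t=load('t16')
quad(t,'shelf',[(128,95),(303,92),(310,258),(130,264)],130,100,.04,4)
quad(t,'board',[(267,297),(386,292),(388,440),(270,437)],130,100,.045,4)
crop('w10',330,510,0,110,4,'c15'); crop('t16',150,220,115,175,10,'c16'); grab('side','s16'); crop('s16',110,270,170,290,5,'s16c')
E
```

```text
shelf [0.6074 0.2897 0.04  ] sides [0.1464, 0.14, 0.1495, 0.1424] deg [-87.5, -175.6, 93.4, 3.2]
board [0.4514 0.192  0.045 ] sides [0.0984, 0.1222, 0.0969, 0.1156] deg [-86.1, -177.4, 90.1, 3.4]
```

View pics/c15.png

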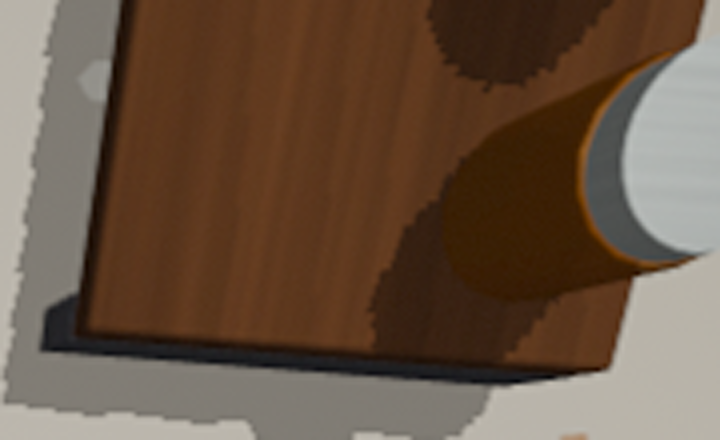

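View pics/c16.png

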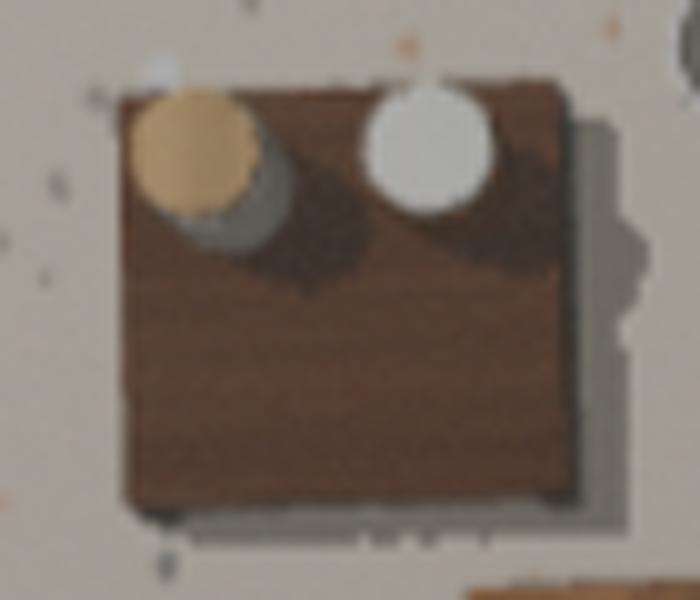

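View pics/s16c.png

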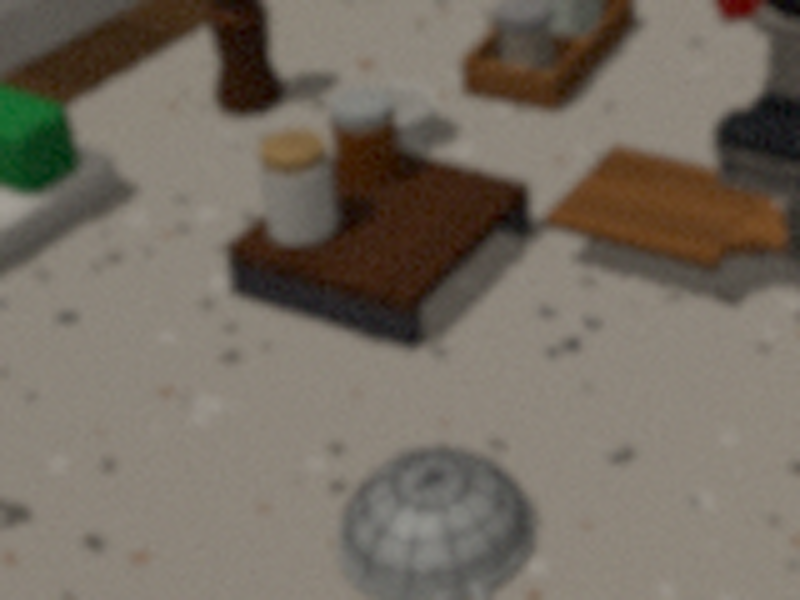

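```bash
python3 - <<'E'
from h import *
w=load('w10'); Q=quad(w,'edge',[(83,330),(608,370)],330,0,.04,4); print(Q)
m=Q.mean(0); a=np.radians(3.2); print('centre', m+.074*np.array([-np.sin(a),np.cos(a),0]))
t=load('t16');Q=quad(t,'shelf',[(120,97),(562,80),(573,495),(130,503)],150,115,.04,10);print(Q)
w=load('w16'); P=cloud(w)
# board edges in wrist: blade rear corners and handle
Q=quad(w,'blade rear',[(173,153),(337,153)],0,0,.046,1);print(Q)
Q=quad(w,'handle',[(231,200),(279,200)],0,0,.046,1)
Q=quad(w,'blade front',[(162.5,0),(344,0)],0,0,.046,1)
E
```

```text
edge [0.609  0.2161 0.04  ] sides [0.139, 0.139] deg [3.6, -176.4]
[[0.53962584 0.21164496 0.04      ]
 [0.6783203  0.22046259 0.04      ]]
centre [0.60484228 0.28993839 0.04      ]
shelf [0.6075 0.2893 0.04  ] sides [0.1479, 0.1399, 0.1472, 0.1369] deg [-86.3, -176.4, 92.5, 3.9]
[[0.67173861 0.36762441 0.04      ]
 [0.68130525 0.2199969  0.04      ]
 [0.54167929 0.21133379 0.04      ]
 [0.53515705 0.35835709 0.04      ]]
blade rear [0.3892 0.1873 0.046 ] sides [0.0993, 0.0993] deg [-86.8, 93.2]
[[0.38645743 0.23682257 0.046     ]
 [0.39194157 0.13772377 0.046     ]]
handle [0.3597 0.1856 0.046 ] sides [0.0303, 0.0303] deg [-86.8, 93.2]
blade front [0.4702 0.1927 0.046 ] sides [0.0966, 0.0966] deg [-86.8, 93.2]
```

Emit:
step_arm(
  deltas=[
    [[0,0.025,0],[0,0,0.3]],
    [[0,0.05,0],[0,0,0.3]],
    [[0,0.075,0],[0,0,0.3]],
    [[0,0.0886,-0.005],[0,0,0.3]],
    [[0,0.0886,-0.015],[0,0,0.3]],
    [[0,0.0886,-0.023],[0,0,0.3]],
    [[0,0.0886,-0.028],[0,0,0.3]],
    [[0,0.0886,-0.03],[0,0,0.3]],
    [[0,0.0886,-0.03],[0,0,0.3]],
  ],
)

```text
t: 29.47
tool_pos: [0.3385, 0.2717, 0.0162]
tool_rot: [0.0, 0.999, 0.032, -0.001]
contact_force: [-0.4, 0.1, -1.2]
grip_width: 0.0314
```

```bash
python3 - <<'E'
from h import *
s=telemetry.get_state(); print(s['t'],s['tool_pos'],s['tool_rot'],s['contact_force'],s['torque'],s['grip_width'],s['joint_pos'])
w=grab('wrist','w17'); t=grab('top','t17');crop('t17',140,240,115,215,7,'c17');grab('side','s17'); crop('s17',110,270,170,290,5,'s17c')
P=cloud(w)
for v in(40,80,120,160,200): print(v,P[v,255].round(4))
E
```

```text
29.4667 [0.33845229 0.27171428 0.01620297] [ 4.21797952e-04  9.99496810e-01  3.17013985e-02 -9.85417150e-04] [-0.41992719  0.11747407 -1.22151237] [-0.00103191  0.08652872  0.0123823 ] 0.03136207734995446 [ 3.96627502e-01  8.65988747e-02  2.13380550e+00 -1.06197538e-04
  9.23330403e-01  1.90407452e+00]
40 [0.4504 0.2786 0.0138]
80 [0.4296 0.2772 0.0144]
120 [0.4076 0.2758 0.015 ]
160 [0.384  0.2743 0.0142]
200 [0.3583 0.2727 0.0135]
```

View pics/c17.png

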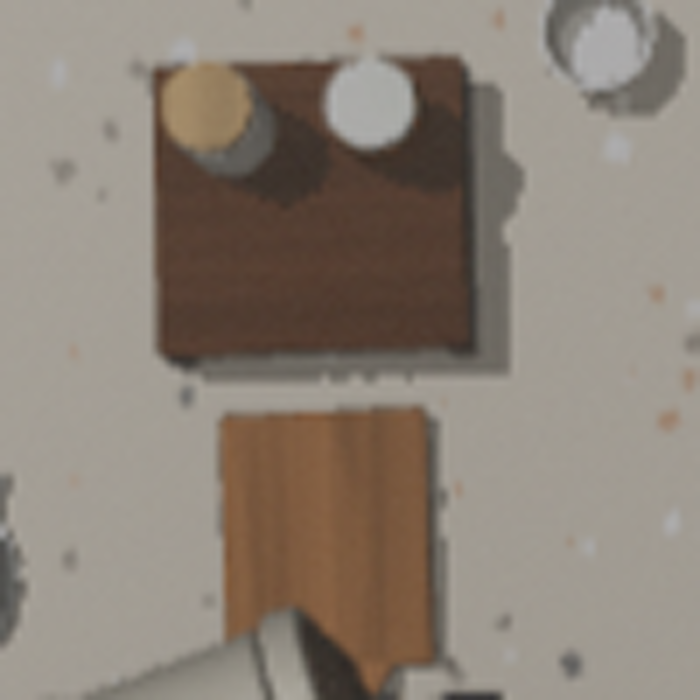

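View pics/s17c.png

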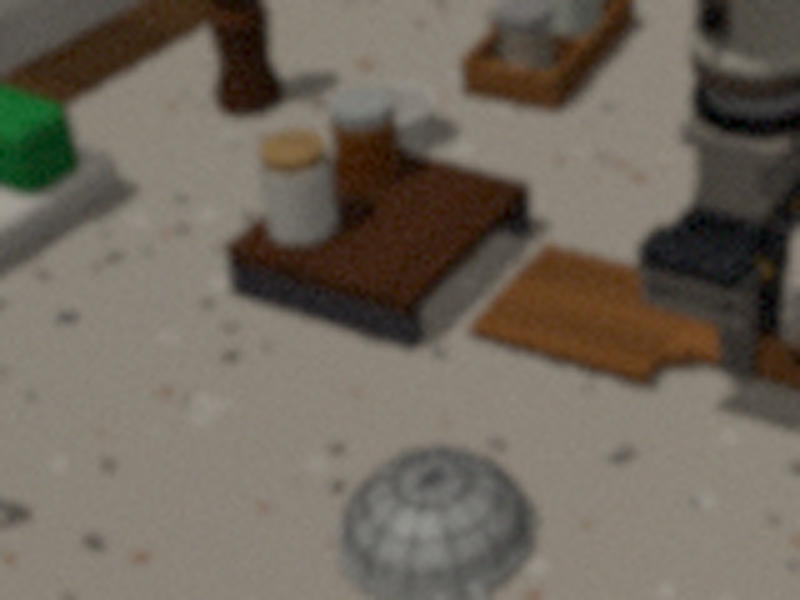

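View pics/w17.png

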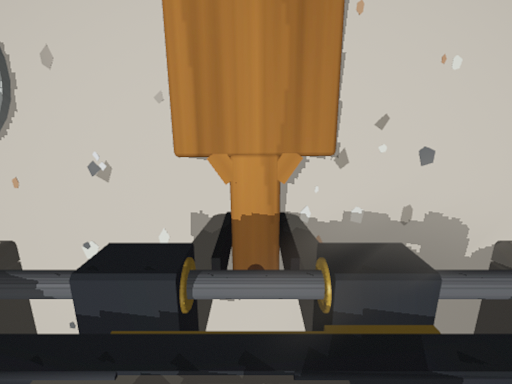

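```bash
python3 - <<'E'
from h import *
t=load('t17')
quad(t,'front',[(219,415),(426,408)],140,115,.016,7)
quad(t,'shelf',[(155,68),(463,57),(472,350),(160,355)],140,115,.04,7)
E
```

```text
front [0.5114 0.2846 0.016 ] sides [0.0997, 0.0997] deg [-86.5, 93.5]
shelf [0.6065 0.2892 0.04  ] sides [0.1473, 0.1411, 0.1481, 0.1382] deg [-86.5, -176.2, 92.4, 3.5]
```

Emit:
step_arm(
  deltas=[
    [[0.015,0.001,0],[0,0,0]],
    [[0.03,0.002,0],[0,0,0]],
    [[0.045,0.003,0],[0,0,0]],
    [[0.06,0.004,0],[0,0,0]],
    [[0.075,0.005,0],[0,0,0]],
    [[0.09,0.005,0],[0,0,0]],
    [[0.105,0.006,0],[0,0,0]],
    [[0.12,0.007,0],[0,0,0]],
    [[0.13,0.008,0],[0,0,0]],
    [[0.135,0.008,0],[0,0,0]],
  ],
)

```text
t: 30.45
tool_pos: [0.476, 0.2808, 0.0178]
tool_rot: [-0.0, 0.999, 0.032, 0.001]
contact_force: [0.4, 0.7, -0.9]
grip_width: 0.0313
```

Emit:
step_arm(
  deltas=[
    [[0.002,0,-0.001],[0,0,0]],
    [[0.005,0,-0.002],[0,0,0]],
    [[0.008,0,-0.003],[0,0,0]],
    [[0.01,0,-0.003],[0,0,0]],
    [[0.01,0,-0.003],[0,0,0]],
  ],
)

```text
t: 30.87
tool_pos: [0.4841, 0.2808, 0.0141]
tool_rot: [0.0, 0.999, 0.032, 0.0]
contact_force: [-0.3, -0.3, -0.8]
grip_width: 0.0309
```

Emit:
step_arm(
  deltas=[
    [[0.002,0,-0.001],[0,0,0]],
    [[0.004,0,-0.001],[0,0,0]],
    [[0.006,0,-0.001],[0,0,0]],
    [[0.007,0,-0.001],[0,0,0]],
    [[0.007,0,-0.001],[0,0,0]],
  ],
)

```text
t: 31.28
tool_pos: [0.4915, 0.2809, 0.0132]
tool_rot: [-0.0, 0.999, 0.032, 0.0]
contact_force: [0.1, 0.0, -0.9]
grip_width: 0.0315
```

Emit:
step_arm(
  deltas=[
    [[0.001,0,0],[0,0,0]],
    [[0.002,0,0],[0,0,0]],
    [[0.002,0,0],[0,0,0]],
  ],
)

```text
t: 31.53
tool_pos: [0.4933, 0.2808, 0.0131]
tool_rot: [-0.0, 0.999, 0.032, 0.0]
contact_force: [1.3, 0.3, -0.6]
grip_width: 0.0311
```

Emit:
step_arm(
  deltas=[
    [[0.001,0,0],[0,0,0]],
    [[0.002,0,0],[0,0,0]],
    [[0.002,0,0],[0,0,0]],
  ],
)

```text
t: 31.78
tool_pos: [0.4953, 0.2809, 0.0132]
tool_rot: [-0.0, 0.999, 0.032, 0.0]
contact_force: [-0.4, 0.5, -0.8]
grip_width: 0.0309
```

Emit:
step_arm(
  deltas=[
    [[0.001,0,0],[0,0,0]],
    [[0.0015,0,0],[0,0,0]],
    [[0.0015,0,0],[0,0,0]],
  ],
)

```text
t: 32.03
tool_pos: [0.4954, 0.2808, 0.0125]
tool_rot: [0.0, 0.999, 0.032, -0.001]
contact_force: [-3.7, 0.1, -0.7]
grip_width: 0.0313
```

Emit:
step_arm(
  deltas=[
    [[0.001,0,0],[0,0,0]],
    [[0.0015,0,0],[0,0,0]],
    [[0.0015,0,0],[0,0,0]],
  ],
)

```text
t: 32.28
tool_pos: [0.4955, 0.2809, 0.0125]
tool_rot: [0.0, 0.999, 0.032, -0.003]
contact_force: [-9.2, 0.6, 4.4]
grip_width: 0.0311
```

Emit:
step_arm(
  deltas=[
    [[-0.001,0,-0.0005],[0,0,0]],
    [[-0.0015,0,-0.0005],[0,0,0]],
    [[-0.0015,0,-0.0005],[0,0,0]],
  ],
)

```text
t: 32.53
tool_pos: [0.4955, 0.2809, 0.0125]
tool_rot: [0.0, 0.999, 0.032, -0.001]
contact_force: [-5.4, 0.7, 3.2]
grip_width: 0.0311
```

Emit:
step_arm(
  deltas=[
    [[0,0,0],[0,0,0]],
    [[0,0,0],[0,0,0]],
    [[0,0,0],[0,0,0]],
    [[0,0,0],[0,0,0]],
    [[0,0,0],[0,0,0]],
  ],
  jaw=0.6,
)

```text
t: 32.95
tool_pos: [0.4972, 0.2808, 0.0129]
tool_rot: [-0.0, 0.999, 0.032, 0.001]
contact_force: [-0.3, 0.6, -0.7]
grip_width: 0.0549
```

Emit:
step_arm(
  deltas=[
    [[0,0,0.01],[0,0,0]],
    [[0,0,0.03],[0,0,0]],
    [[-0.01,0,0.06],[0,0,0]],
    [[-0.03,0,0.09],[0,0,0]],
    [[-0.05,0,0.12],[0,0,0]],
    [[-0.08,0,0.15],[0,0,0]],
    [[-0.1,0,0.18],[0,0,0]],
    [[-0.12,0,0.2],[0,0,0]],
    [[-0.12,0,0.2],[0,0,0]],
    [[-0.12,0,0.2],[0,0,0]],
  ],
)

```text
t: 33.78
tool_pos: [0.3772, 0.2813, 0.2144]
tool_rot: [-0.001, 0.999, 0.033, 0.002]
contact_force: [0.2, 0.3, -0.5]
grip_width: 0.0551
```

```bash
python3 - <<'E'
from h import *
s=telemetry.get_state(); print(s['t'],s['tool_pos'],s['contact_force'],s['grip_width'])
w=grab('wrist','w20'); t=grab('top','t20');cv2.imwrite('pics/t20b.png',cv2.resize(t['img'][90:240,120:400,::-1],(800,429),interpolation=cv2.INTER_CUBIC))
grab('side','s20'); crop('s20',110,270,150,270,5,'s20c')
E
```

```text
33.7833 [0.37719504 0.28131248 0.21441459] [ 0.18382978  0.32340837 -0.52528904] 0.055100724294084066
```

View pics/t20b.png

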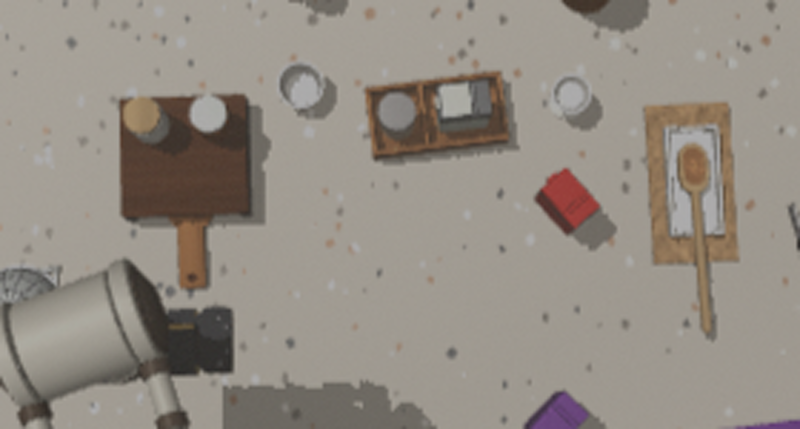

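View pics/w20.png

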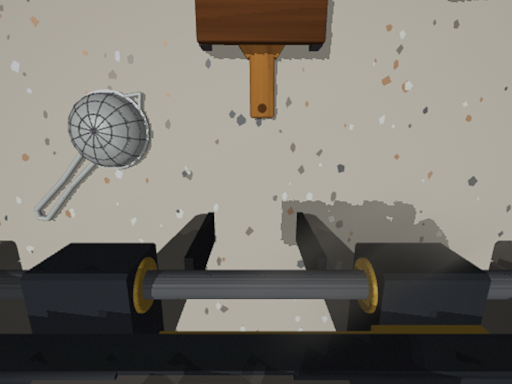

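View pics/s20c.png

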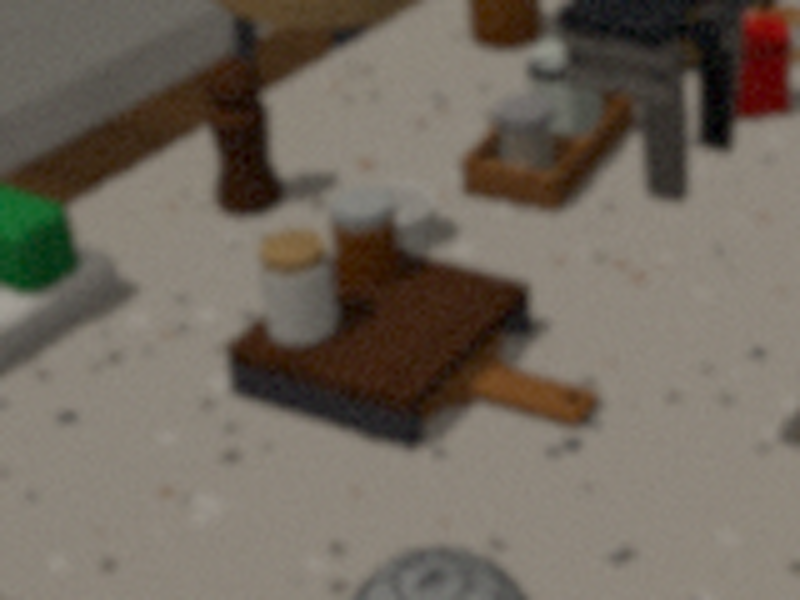

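```bash
python3 - <<'E'
from h import *
w=load('w20')
A=pix(w,262,117,.012);B=pix(w,261,60,.012);d=B-A;print('handle end',A,'dir',np.degrees(np.arctan2(d[1],d[0])))
F=[pix(w,197,42,.04),pix(w,326,42,.04)];print('shelf front',F,(F[0]+F[1])/2)
P=cloud(w);print('handle z',P[100,262],P[75,262])
s=800/280
t=load('t20')
quad(t,'rest',[(665,130),(717,125),(724,232),(672,236)],120,90,.023,s)
quad(t,'mat',[(644,107),(728,103),(738,260),(653,264)],120,90,.005,s)
Q=quad(t,'spoon tip/end',[(692,142),(708,334)],120,90,.02,s);print(Q)
quad(t,'lid',[(433,86),(487,79),(491,113),(440,120)],120,90,.09,s)
quad(t,'caddy',[(366,89),(500,72),(510,140),(375,159)],120,90,.032,s)
Pt=cloud(t)
for n,u,v in(('lid',455,100),('head',693,165),('restfloor',690,210)): print(n,Pt[int(90+v/s),int(120+u/s)])
for n in('t0',):pass
a=load('top0')['img'].astype(int);b=t['img'].astype(int)
crop('t20',255,395,100,210,5,'c20')
E
```

```text
handle end [0.45419204 0.27703954 0.012     ] dir 5.164612429772359
shelf front [array([0.53082074, 0.35754024, 0.04      ]), array([0.54046784, 0.2108245 , 0.04      ])] [0.53564429 0.28418237 0.04      ]
handle z [0.47546573 0.27855018 0.01106132] [0.50564498 0.28072419 0.01099018]
rest [ 0.5954 -0.3088  0.023 ] sides [0.0616, 0.1271, 0.0611, 0.1259] deg [-83.0, -175.9, 95.9, 4.3]
mat [ 0.5953 -0.3084  0.005 ] sides [0.1004, 0.1886, 0.1007, 0.1886] deg [-85.8, -176.0, 94.2, 3.9]
spoon tip/end [ 0.5287 -0.3165  0.02  ] sides [0.2272, 0.2272] deg [-174.8, 5.2]
[[ 0.641822   -0.3061505   0.02      ]
 [ 0.41560847 -0.3268279   0.02      ]]
lid [ 0.6699 -0.0317  0.09  ] sides [0.0616, 0.0392, 0.0581, 0.0397] deg [-81.0, -172.2, 99.4, 12.9]
caddy [ 0.6639 -0.0051  0.032 ] sides [0.159, 0.0818, 0.1598, 0.0839] deg [-81.2, -170.6, 99.6, 8.9]
lid [ 0.66934968 -0.02340209  0.08415984]
head [ 0.61439946 -0.30504161  0.02799529]
restfloor [ 0.56288075 -0.30611365  0.01004572]
```

View pics/c20.png

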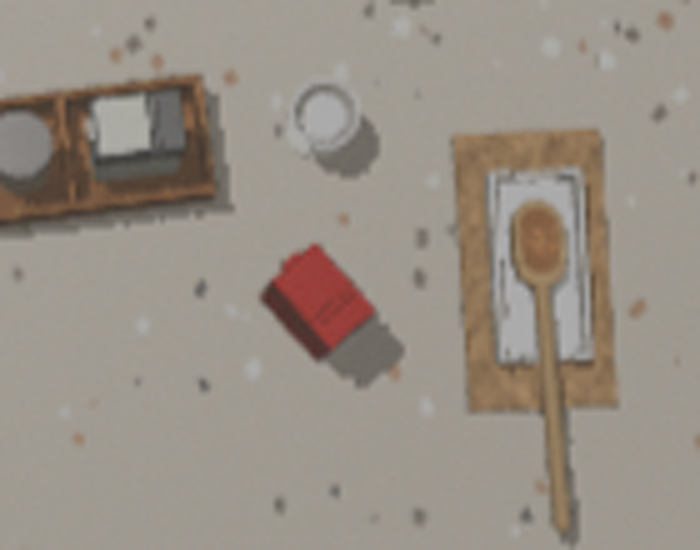

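```bash
python3 - <<'E'
from h import *
w=load('w13');P=cloud(w)
for u,v in((253,80),(253,100),(253,120),(253,135),(253,160),(253,200),(253,245),(235,150),(228,120)): print(u,v,np.median(P[v-1:v+2,u-1:u+2].reshape(-1,3),0).round(4))
print(np.degrees(np.arctan2(*(pix(w,253,80,.02)-pix(w,253.5,250,.03))[[1,0]])))
s=telemetry.get_state();print(s['t'],s['contact_force'])
E
```

```text
253 80 [ 0.6349 -0.3078  0.0222]
253 100 [ 0.6126 -0.3094  0.0231]
253 120 [ 0.5896 -0.311   0.025 ]
253 135 [ 0.572  -0.3123  0.0257]
253 160 [ 0.542  -0.3144  0.0281]
253 200 [ 0.4919 -0.3179  0.0314]
253 245 [ 0.4319 -0.3221  0.0349]
235 150 [ 0.5508 -0.2904  0.0095]
228 120 [ 0.5875 -0.2808  0.0223]
4.184699865542244
33.9333 [-0.00152667 -0.25045694 -0.76339295]
```

```bash
python3 -c "
from h import *
print(ctrl.finish_job())"
```

```text
the job is handed in; nothing more can be done
None
```

The job is done and handed in at about 34 s of the 131 s allowed; the hand-in gives no verdict.

- **Container:** it stands upright in the caddy's empty bay. The last view from above puts it about 4 mm from the bay's centre.
- **Spoon rest:** it was lowered slowly onto the cork mat, with at most about 2 N showing at the wrist during touchdown. It measures within 1 mm of the mat's centre and aligned with it.
- **Spoon:** it lies along the rest with its head down in the dish, about 15 mm past the middle. Its handle runs over the near saddle.
- **Board:** I slid it blade first under the shelf until it met the stop, at about 9 N. The end of its handle measures about where it should be when fully home.
- **Bystanders:** the ramekin, egg cup and sieve look unmoved in the views from above; I did not measure them again. The gripper is clear of everything.

Two readings disagreed:
- **Spoon head height:** the top of the head read 28 mm high from above but 23 mm in the closer wrist view. I trusted the wrist view, which fits the head resting on the dish floor.
- **Board angle:** the handle's direction read 5.2° against the shelf's 3.5°, well within the 0.2 rad (11°) allowed.

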